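# Rebuild the tin pyramid in the club's airgun gallery

## Task

Set up the tin gallery for the next shooter: lift the lid off the wooden box and lay it flat on the desk, then take all the tins out of the box and build them up into a pyramid on the four tins standing on the pulled-out shelf, each tin upright and square over the gap between two tins of the row below. When the pyramid stands, slide the shelf by its handle fully in under the hood without disturbing a tin, and leave the empty box with its lid properly back on; leave the other things on the desk alone.

Things in the scene. Friction and masses are not known exactly. Their poses are not given: they have to be found in the camera images.
- shelf (a joint): travel of the gallery's pull-out shelf in m: 0 at the start, fully pulled out for loading; 0.300 at its end stop, fully in under the hood. Slides along its own +y on rails with about 3 N of friction and stays where it is left
- row (a point): point on the shelf's upper surface (40 mm above the desk), in the middle of the row of four tins; moves with the shelf. y runs along the row and is the way the shelf slides in; x is across it, away from the robot; z up. The four tins are 64 mm apart, centre to centre, along y; each higher row is 54 mm up and has one place fewer (three, two, one). Shelf board 110 mm deep
- handle (a point): middle of the shelf's bow handle: a round steel bar 12 mm thick, 80 mm long along the shelf's x, 55 mm above the shelf's surface on an upright leg at each end, 225 mm to the -y side of the row's middle; moves with the shelf
- gallery: tin gallery, a fixed steel stand with rails and a green hood; origin at desk level below row at travel 0, axes as the shelf's. The hood runs from 165 to 470 mm on the +y side of the origin, 176 mm deep in x, 304 mm high, 300 mm clear inside; closed on the robot's side and at its far end, open towards the shelf and +x. With the shelf in, the handle stays 90 mm outside the hood
- box: fixed open wooden box, 236 mm (its x) by 234 mm (y) by 72 mm high, walls and floor 7 mm; origin at the centre of its underside. The tins stand inside on its floor, in up to two rows 96 mm apart in x, three places each 70 mm apart in y, a few mm off at random. The desk on its +y side, before the shelf, is free
- lid: loose wooden lid of the box, a panel 236 x 234 x 8 mm, 350 g; origin at the centre of the panel's underside, 72 mm above the box's origin and with its axes when on. Under it a board 7 mm thick reaches into the box with 4 mm play all round; on the desk its origin is 7 mm up. On top, in the middle, a grip bar 16 mm wide in x, 110 mm long in y, its top 36 mm above the origin
- tin1: empty bare steel tin, closed cylinder 60 mm across and 54 mm tall, 70 g; origin at its centre (27 mm above its underside), z along its axis, either end may be up; starts in the box (may be absent)
- tin2: empty bare steel tin, closed cylinder 60 mm across and 54 mm tall, 70 g; origin at its centre (27 mm above its underside), z along its axis, either end may be up; starts in the box (may be absent)
- tin3: empty bare steel tin, closed cylinder 60 mm across and 54 mm tall, 70 g; origin at its centre (27 mm above its underside), z along its axis, either end may be up; starts in the box (may be absent)
- tin4: empty bare steel tin, closed cylinder 60 mm across and 54 mm tall, 70 g; origin at its centre (27 mm above its underside), z along its axis, either end may be up; starts in the box (may be absent)
- tin5: empty bare steel tin, closed cylinder 60 mm across and 54 mm tall, 70 g; origin at its centre (27 mm above its underside), z along its axis, either end may be up; starts in the box (may be absent)
- tin6: empty bare steel tin, closed cylinder 60 mm across and 54 mm tall, 70 g; origin at its centre (27 mm above its underside), z along its axis, either end may be up; starts in the box (may be absent)
- base1: empty bare steel tin, closed cylinder 60 mm across and 54 mm tall, 70 g; origin at its centre (27 mm above its underside), z along its axis, either end may be up; stands on the shelf, number 1 of the bottom row counted from -y
- base2: empty bare steel tin, closed cylinder 60 mm across and 54 mm tall, 70 g; origin at its centre (27 mm above its underside), z along its axis, either end may be up; stands on the shelf, number 2 of the bottom row counted from -y
- base3: empty bare steel tin, closed cylinder 60 mm across and 54 mm tall, 70 g; origin at its centre (27 mm above its underside), z along its axis, either end may be up; stands on the shelf, number 3 of the bottom row counted from -y
- base4: empty bare steel tin, closed cylinder 60 mm across and 54 mm tall, 70 g; origin at its centre (27 mm above its underside), z along its axis, either end may be up; stands on the shelf, number 4 of the bottom row counted from -y
- cards: bystander, to be left alone: stack of paper target cards 100 x 170 x 42 mm; origin at the middle of its underside
- mouse: bystander, to be left alone: black mouse 104 x 60 mm; origin at the middle of its underside
- pellet_tin: bystander, to be left alone: flat dark pellet tin 69 mm across, 26 mm high; origin at the middle of its underside
Not all that is in view belongs to the job. Leave any purple look-alike of the base3 alone.

How it is judged:
By the outcome, as a careful person would: the job done as asked, in the order asked, and still so for the second after the job is handed in, with the robot touching nothing.
Of tin1, tin2, tin3, tin4, tin5, tin6 only 3 to 6 are there at a start; the rules pass over those that are not, and their reading is None.
At some moment in a run one of lid may be knocked a few centimetres aside while the robot is not near it.
Once in a run the grip may slacken for a moment while it holds something.
It also fails if it takes over 210 s, if anything falls off the work surface, if the arm or the gripper's body presses on something with over 40 N, if the wrist force passes 120 N, or if a joint passes its speed limit or range.

## Robot

A 6-joint arm with a two-finger parallel gripper is mounted at the origin on the work surface. World frame = base frame: x ahead of the robot, y to its left, z up, the work surface at z = 0. Lengths are in m, angles in rad, forces in N, time in s.
With the tool pointing down it reaches from about 0.325 to 0.85 m from the base axis. Payload 4.4 kg.
Tool frame: the origin (TCP) lies midway between the tips of the shut fingers; the grasp point (between the pads) lies 19 mm behind it; z points along the fingers, y is the line along which they close (so a half turn about z gives the same grasp; the last joint's range is limited). The gripper opens to 94 mm and grips with 3 to 60 N. Pads are 16 mm wide; open, the fingers measure 119 mm over their backs; the gripper's body (75 mm by 177 mm) begins 78 mm behind the grasp point.
Start: joints at [1.173, 0.207, 1.542, -0, 1.393, -0.15], TCP at [0.14, 0.558, 0.205] pointing down, gripper open.
Joint ranges: [-2.73, 2.73], [-0.86, 2.22], [0.23, 2.46], [-1.11, 4.25], [0.08, 2.63], [-2.82, 2.82]. Speed limits (rad/s): [2.79, 2.79, 3.14, 3.14, 3.14, 3.14].

## Interface

Orientations are given as a unit quaternion [x, y, z, w].
In Python, from cell import telemetry, viewer, ticket, search_frame, masks_of, pinpoint gives the robot as it stands.
- The arm moves only by the shell command python3 -m pendant 'ROWS' [FORCE]. ROWS is a JSON object of lists of equal length, an entry for each row: "twist": the turn, a rotation vector about the tool's x, y, z in degrees, a list of three; "travel": the shift along the tool's x, y, z in cm, a list of three; "claw": the closure, from -1 (fully open) to 1 (shut). A call has 1 to 12 rows; each row is the pose to reach, as a shift and turn from the pose commanded when the call began, along the tool's axes at that moment; what a row does not reach only later rows make up. A row lasts 1/8 s, in which the tool goes at most 62.5 mm and 10.7 degrees, less where a joint would pass 70% of its speed; a pose out of reach is approached as far as the arm can. A call with a gripper value outside its range is refused whole. The fingers move at their own pace and stop on an object; FORCE is the grip in N (left out, the last holds). Time passes only in rows, so rows that repeat a pose let the fingers close. It gives the time, the measured TCP pose, the force, the opening and the grip force at its end, in the units of the state.
- telemetry.observe(): the state, without advancing time (a new reading comes with each control period).
- viewer.grab_frame(name): name is "scene" or "top" or "wrist"; returns a dict with "pixels" (480x640x3 uint8, blue, green, red), "fx", "fy", "cx", "cy" (pixels), "pose" (4x4, takes a point from camera to world coordinates). Camera axes: x right, y down, z forward; pixel columns grow to the right and rows downward; lengths in m; the calibration is good to about 2 mm. A picture is of the moment at which its call begins. There is no depth.
- ticket.hand_in(): hands the job in; it is judged then, once.
Trained networks look in a picture, given as the dict that the camera call returned (one of the last four; its "shot" number tells which), for a name from the list of things; names that differ only in an ending like _2 or _b are one class to them, and where a whole thing is asked for, a point or a joint stands for the part that bears it (a point fixed in the world has none). Each returns a list of dicts, best first, with "score" (0 to 1); they miss things now and then, are a little off and sometimes report something else, mostly with a low value. They report only what shows in the picture. A call takes as long as a camera call. They do not tell look-alikes from the thing itself.
- search_frame(label, picture): "point" ([row, column] in pixels, amid what is visible of it).
- masks_of(label, picture): "pixels" (480x640 bool, what is visible of it) and "point" ([row, column] in pixels, amid what is visible of it).
- pinpoint(label, picture): "point" ([row, column] in pixels: a listed point, or the origin of a listed thing).
The state is a dict: "clock": time; "joints": joint angles; "qvel": joint speeds; "effort": joint torques, N m; "tcp_pos": TCP position; "tool_rot": TCP orientation; "wrist_force": force on the tool from outside, world axes, zero at the start; "moment": the same for the moment, N m; "grip_width": finger opening in m; "gripper_force": force on a finger pad.
Only numpy, scipy, OpenCV 4.12 (cv2) and the standard library are available. Lean on these libraries where they do the work, as an engineer would, in place of code of your own. Each camera call takes 0.05 s, during which the arm holds its last target. There are 200 camera calls.

## Working session

There is one attempt and no reset: what is moved stays moved. The work goes in short steps, Python scripts to look and compute and a shell command to move; the robot and the scene stay as the last step left them, time stands still between calls to the robot, and variables do not carry over. Pictures are saved under pics/ and viewed, at most 14 in all, crops included, and the job is handed in when it is done.

```bash
ls; mkdir -p pics
cat > h.py <<'E'
import numpy as np, cv2
from scipy.spatial.transform import Rotation as R
from cell import telemetry, viewer, ticket, search_frame, masks_of, pinpoint
def ray(f,p):
    P=np.array(f["pose"]); d=P[:3,:3]@np.array([(p[1]-f["cx"])/f["fx"],(p[0]-f["cy"])/f["fy"],1.]); return P[:3,3],d/np.linalg.norm(d)
def at_z(f,p,z):
    o,d=ray(f,p); return o+d*(z-o[2])/d[2]
def tri(obs):
    A=np.zeros((3,3));b=np.zeros(3);M=[]
    for f,p in obs:
        o,d=ray(f,p);Q=np.eye(3)-np.outer(d,d);A+=Q;b+=Q@o;M.append((o,d))
    x=np.linalg.solve(A,b); return x,[round(1000*np.linalg.norm((np.eye(3)-np.outer(d,d))@(x-o)),1) for o,d in M]
def proj(f,X):
    P=np.array(f["pose"]);c=P[:3,:3].T@(np.array(X)-P[:3,3]);return f["cy"]+f["fy"]*c[1]/c[2],f["cx"]+f["fx"]*c[0]/c[2]
def go(X,yaw=None):
    """shift (cm, tool axes) and z-turn from the present pose to X; yaw = world angle of tool y (closing) mod pi"""
    s=telemetry.observe();r=R.from_quat(s["tool_rot"]);t=r.inv().apply(np.array(X)-s["tcp_pos"])*100
    print("travel cm",t.round(2),"tcp",np.round(s["tcp_pos"],4),"tool y dir",r.apply([0,1,0]).round(3))
E
python3 - <<'E'
from h import *
for n in ["scene","top","wrist"]:
    f=viewer.grab_frame(n);cv2.imwrite(f"pics/{n}0.png",f["pixels"])
    print(n,np.round(f["pose"],3).tolist(),f["fx"])
    if n!="wrist":
        for l in ["row","handle","gallery","box","lid","base1","cards","mouse","pellet_tin","tin1"]:
            print(l,[(np.round(d["point"],1).tolist(),round(d["score"],2)) for d in pinpoint(l,f)][:8])
print(telemetry.observe())
E
```

```text
pics
scene [[-0.193, 0.627, -0.755, 1.269], [0.981, 0.121, -0.151, 0.168], [-0.003, -0.77, -0.638, 0.714], [0.0, 0.0, 0.0, 1.0]] 440.75630162693795
row [([316.7, 340.7], 0.67), ([312.0, 359.3], 0.67)]
handle [([276.7, 231.5], 0.69), ([233.4, 210.6], 0.6)]
gallery [([332.0, 341.8], 0.81)]
box [([234.2, 211.0], 0.89), ([270.7, 231.3], 0.46)]
lid [([204.9, 204.4], 0.84), ([272.0, 232.1], 0.45)]
base1 [([263.4, 390.1], 0.86), ([315.8, 390.0], 0.85), ([294.5, 297.5], 0.8), ([305.6, 356.6], 0.59)]
cards []
mouse [([233.6, 433.3], 0.76)]
pellet_tin [([276.0, 167.3], 0.81)]
tin1 []
top [[0.026, -0.998, 0.064, 0.466], [-0.999, -0.025, 0.025, 0.002], [-0.023, -0.065, -0.998, 1.16], [0.0, 0.0, 0.0, 1.0]] 550.4129084054915
row [([159.5, 289.9], 0.82)]
handle [([162.9, 403.0], 0.83), ([155.3, 270.8], 0.21)]
gallery [([166.0, 292.4], 0.87)]
box [([164.4, 291.4], 0.62)]
lid [([290.7, 477.2], 0.59), ([159.1, 291.2], 0.32)]
base1 [([156.9, 271.7], 0.85), ([159.0, 304.6], 0.68), ([249.2, 250.9], 0.67), ([154.1, 241.4], 0.61), ([161.3, 337.5], 0.57), ([200.7, 493.6], 0.2)]
cards [([267.2, 168.8], 0.79)
[... 258 characters left out ...]
nts': array([ 1.17349675e+00,  2.06609878e-01,  1.54150153e+00, -1.54889677e-06,
        1.39350446e+00, -1.50505366e-01]), 'qvel': array([-1.85399766e-04, -4.08166284e-03, -2.63602402e-03,  4.59278873e-05,
        6.44889453e-04,  4.68770343e-04]), 'effort': array([-5.37880696e-04, -3.70894504e+01, -2.81760317e+01,  6.98746671e-02,
        2.75313947e-02, -2.40687790e-07]), 'tcp_pos': array([0.14048449, 0.55757296, 0.20544033]), 'tool_rot': array([ 1.23084051e-01,  9.92396250e-01, -1.13811123e-05, -2.40585939e-06]), 'wrist_force': array([-0.60281473, -0.03204463, -0.69273772]), 'moment': array([-0.00903372, -0.00792521,  0.00124426]), 'gripper_force': 0.0, 'grip_width': 0.09383164629383707}
```

```bash
python3 -c "
import cv2,numpy as np
a=cv2.imread('pics/scene0.png');b=cv2.imread('pics/top0.png')
cv2.imwrite('pics/s_t.png',cv2.resize(np.vstack([a[120:400],b[100:400]]),(640,580)))"
```

```text
(no output)
```

View pics/s_t.png

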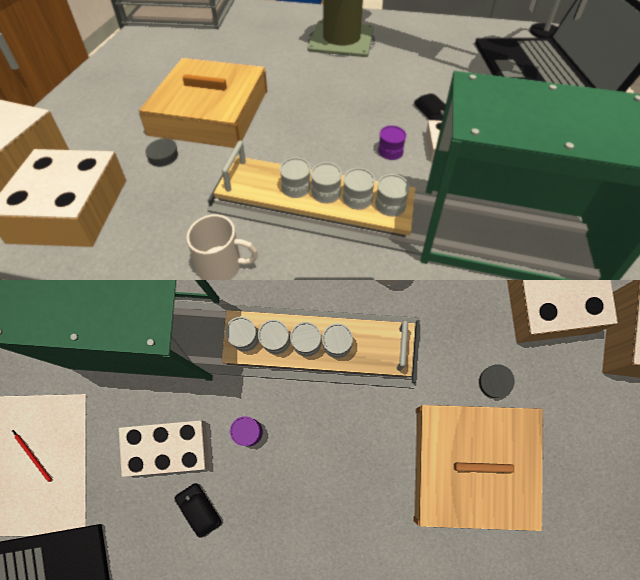

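The picture shows the closed box with its grip bar (top view ~row 288, col 480), the shelf with 4 bare tins (row ~160, cols 240–338), the handle at (163,403), and a purple look-alike at (250,246). The pellet tin is near the box at (201,496). Next I triangulate.

Run:
```python
from h import *
s=viewer.grab_frame("scene");t=viewer.grab_frame("top")
def best(l,f):return pinpoint(l,f)[0]["point"]
for l in ["row","handle","gallery","lid","pellet_tin","mouse"]:
    try: print(l,*[np.round(v,4) for v in tri([(s,best(l,s)),(t,best(l,t))])])
    except Exception as e: print(l,e)
def corners(l,f,n=0):
    m=masks_of(l,f); 
    for d in m[:3]:
        r=cv2.minAreaRect(cv2.findNonZero(d["pixels"].astype(np.uint8)));print(l,d["score"],r)
    return r
for l in ["lid","box","handle","row","base1"]: corners(l,t)
m=masks_of("lid",t)[0]["pixels"]; c=cv2.boxPoints(cv2.minAreaRect(cv2.findNonZero(m.astype(np.uint8))))
print("lid corners z=.08",[at_z(t,(q[1],q[0]),.08).round(4).tolist() for q in c])
# base tins: mask top
for d in masks_of("base1",t)[:7]:
    ys,xs=np.nonzero(d["pixels"]);print(d["score"],d["point"],xs.min(),xs.max(),ys.min(),ys.max())
for d in pinpoint("base1",t)[:6]: print("b",d["point"],at_z(t,d["point"],.067).round(4))
# steel-tin top circles
g=cv2.cvtColor(t["pixels"],cv2.COLOR_BGR2GRAY)
c=cv2.HoughCircles(g[120:200,200:380],cv2.HOUGH_GRADIENT,1,20,param1=100,param2=15,minRadius=13,maxRadius=19)
if c is not None:
    for q in c[0]: print("c",q+[200,120,0],at_z(t,(q[1]+120,q[0]+200),.094).round(4))
```

```text
row [0.6949 0.1056 0.039 ] [1.1 1.1]
handle [ 0.6776 -0.1223  0.1076] [4.9 4.9]
gallery [ 0.69    0.1027 -0.0019] [0.4 0.4]
lid [ 0.4441 -0.2726  0.0863] [6. 6.]
pellet_tin [ 0.6198 -0.3232  0.0064] [0.3 0.3]
mouse [0.3439 0.2886 0.0094] [4.5 4.5]
lid 0.86 ((480.90020751953125, 287.594482421875), (123.50791931152344, 124.36869049072266), 1.5911402702331543)
box 0.94 ((417.1091003417969, 285.48065185546875), (6.585400581359863, 117.0593032836914), 1.2453643083572388)
handle 0.92 ((318.5272521972656, 163.564208984375), (190.2537841796875, 55.95332336425781), 3.5763344764709473)
row 0.55 ((318.0765686035156, 163.65208435058594), (191.2370147705078, 57.20319366455078), 3.2519452571868896)
base1 0.93 ((336.0, 160.5), (33.0, 28.0), 90.0)
base1 0.92 ((273.7500305175781, 156.25001525878906), (33.941123962402344, 28.991378784179688), 45.0)
base1 0.83 ((242.00003051757812, 153.50001525878906), (36.06244659423828, 28.991378784179688), 45.0)
lid corners z=.08 [[0.3199, -0.1555, 0.08], [0.5612, -0.1586, 0.08], [0.5602, -0.3984, 0.08], [0.3203, -0.392, 0.08]]
0.93 [158.7, 333.9] 322 350 144 177
0.92 [157.5, 270.7] 258 289 140 173
0.83 [154.8, 243.6] 225 257 137 172
0.65 [250.8, 249.4] 229 261 237 265
0.6 [159.3, 305.3] 289 321 142 176
b [156.5, 242.0] [0.6895 0.2007 0.067 ]
b [250.7, 247.8] [0.5001 0.1822 0.067 ]
b [156.0, 272.7] [0.6919 0.1387 0.067 ]
b [160.5, 305.1] [0.6841 0.0731 0.067 ]
b [161.6, 338.0] [0.6833 0.007  0.067 ]
c [305.5 156.5  15. ] [0.6867 0.0708 0.094 ]
c [272.5        154.5         14.89999962] [0.6893 0.1358 0.094 ]
c [337.5 158.5  15. ] [0.6841 0.008  0.094 ]
c [240.5 151.5  15. ] [0.6939 0.1991 0.094 ]
```

```bash
T='[-42.9,-31.3,-9.5]'; python3 -m pendant '{"twist":[[0,0,76],[0,0,76],[0,0,76],[0,0,76],[0,0,76],[0,0,76],[0,0,76],[0,0,76],[0,0,76],[0,0,76],[0,0,76],[0,0,76]],"travel":[[-42.9,-31.3,-9.5],[-42.9,-31.3,-9.5],[-42.9,-31.3,-9.5],[-42.9,-31.3,-9.5],[-42.9,-31.3,-9.5],[-42.9,-31.3,-9.5],[-42.9,-31.3,-9.5],[-42.9,-31.3,-9.5],[-42.9,-31.3,-9.5],[-42.9,-31.3,-9.5],[-42.9,-31.3,-9.5],[-42.9,-31.3,-9.5]],"claw":[-1,-1,-1,-1,-1,-1,-1,-1,-1,-1,-1,-1]}'
python3 - <<'E'
from h import *
go([.44,-.30,.30])
E
```

```text
clock: 3.75
tcp_pos: [0.479, 0.1503, 0.3001]
tool_rot: [0.707, 0.707, -0.0, -0.0]
wrist_force: [0.0, -0.5, -0.5]
grip_width: 0.0944
gripper_force: 0.0
travel cm [-4.504e+01 -3.880e+00  1.000e-02] tcp [0.479  0.1503 0.3001] tool y dir [ 1.    -0.001 -0.001]
```

```bash
python3 -m pendant '{"twist":[[0,0,0],[0,0,0],[0,0,0],[0,0,0],[0,0,0],[0,0,0],[0,0,0],[0,0,0],[0,0,0],[0,0,0]],"travel":[[-45,-4,0],[-45,-4,0],[-45,-4,0],[-45,-4,0],[-45,-4,0],[-45,-4,0],[-45,-4,0],[-45,-4,0],[-45,-4,0],[-45,-4,0]],"claw":[-1,-1,-1,-1,-1,-1,-1,-1,-1,-1]}' 20
cat > lid.py <<'E'
from h import *
# grip bar by colour in the wrist view: darker brown than the panel
def bar(f,z,name=None):
    m=masks_of("lid",f)
    M=m[0]["pixels"].astype(np.uint8); hsv=cv2.cvtColor(f["pixels"],cv2.COLOR_BGR2HSV)
    b=((hsv[...,2]<0.80*np.median(hsv[...,2][M>0]))&(cv2.erode(cv2.morphologyEx(M,cv2.MORPH_CLOSE,np.ones((25,25))),np.ones((15,15)))>0)).astype(np.uint8)
    b=cv2.morphologyEx(b,cv2.MORPH_OPEN,np.ones((5,5)))
    n,L,st,c=cv2.connectedComponentsWithStats(b); k=1+np.argmax(st[1:,4]); pts=cv2.findNonZero((L==k).astype(np.uint8))
    r=cv2.minAreaRect(pts);q=cv2.boxPoints(r);w=np.array([at_z(f,(p[1],p[0]),z) for p in q]).round(4)
    print("lid origin px",pinpoint("lid",f)[:2]); print("rect",r,"\nworld",w[:,:2].tolist(),"mid",w.mean(0))
    if name: 
        im=f["pixels"].copy();cv2.polylines(im,[q.astype(np.int32)],True,(0,0,255),1);cv2.imwrite(name,im)
E
python3 - <<'E'
from lid import *
f=viewer.grab_frame("wrist"); bar(f,.108,"pics/lidw.png")
t=viewer.grab_frame("top"); bar(t,.108)
s=viewer.grab_frame("scene")
E
```

```text
clock: 5.0
tcp_pos: [0.4394, -0.2987, 0.3005]
tool_rot: [0.707, 0.707, 0.0, -0.0]
wrist_force: [0.8, 0.5, -0.6]
grip_width: 0.094
gripper_force: 0.0
lid origin px [{'point': [187.6, 327.0], 'score': 0.98}]
rect ((289.66448974609375, 214.38522338867188), (167.63629150390625, 154.97671508789062), 86.05481719970703) 
world [[0.3391, -0.2287], [0.4727, -0.2197], [0.4874, -0.3736], [0.3392, -0.3846]] mid [ 0.4096  -0.30165  0.108  ]
lid origin px [{'point': [289.0, 476.8], 'score': 0.89}, {'point': [200.1, 495.4], 'score': 0.65}]
rect ((518.7107543945312, 305.76092529296875), (32.98953628540039, 81.60054016113281), 15.395548820495605) 
world [[0.3414, -0.2906], [0.4901, -0.3304], [0.4751, -0.3901], [0.3269, -0.3499]] mid [ 0.408375 -0.34025   0.108   ]
```

View pics/lidw.png

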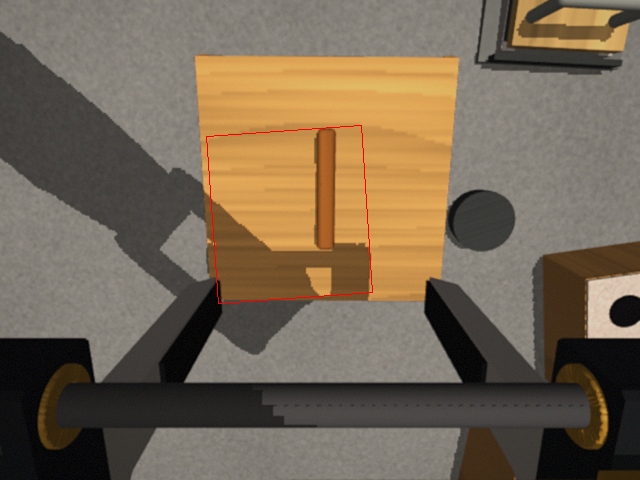

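The bar is at cols 317–334, rows 128–249 in the wrist view. The red rectangle is the arm's shadow, not the bar. The panel's far edge runs (195,56)–(459,57), and the pellet tin at (483,220) is just clear of the box.

Run:
```python
from h import *
f=viewer.grab_frame("wrist");t=viewer.grab_frame("top");hs=lambda g:cv2.cvtColor(g["pixels"],cv2.COLOR_BGR2HSV)
def bar(f,lo):
    h=hs(f);M=cv2.dilate(masks_of("lid",f)[0]["pixels"].astype(np.uint8),np.ones((3,3)))
    b=((h[...,0]<13)&(h[...,1]>150)&(h[...,2]>60)&(M>0)).astype(np.uint8)
    n,L,st,c=cv2.connectedComponentsWithStats(b);k=1+np.argmax(st[1:,4]);r=cv2.minAreaRect(cv2.findNonZero((L==k).astype(np.uint8)));return r
rw=bar(f,0);rt=bar(t,0);print(rw,rt)
print("tri",tri([(f,rw[0][::-1]),(t,rt[0][::-1])]))
for F,r in((f,rw),(t,rt)):print([at_z(F,(p[1],p[0]),.108).round(4).tolist()[:2] for p in cv2.boxPoints(r)],at_z(F,r[0][::-1],.106).round(4))
print("wrist edge",[at_z(f,p,.08).round(4) for p in((56,195),(57,459))], at_z(f,pinpoint("lid",f)[0]["point"],.072))
print("origin tri",tri([(f,pinpoint("lid",f)[0]["point"]),(t,pinpoint("lid",t)[0]["point"])]))
```

```text
((333.0, 200.5), (7.0, 0.0), -90.0) ((501.5, 284.0), (5.0, 0.0), 180.0)
tri (array([ 0.4477059 , -0.26256159,  0.25798647]), [np.float64(3.0), np.float64(3.0)])
[[0.4487, -0.2896], [0.4487, -0.2896], [0.4486, -0.2832], [0.4486, -0.2832]] [ 0.4487 -0.2867  0.106 ]
[[0.4482, -0.3125], [0.4482, -0.3125], [0.4479, -0.3031], [0.4479, -0.3031]] [ 0.448  -0.3084  0.106 ]
wrist edge [array([ 0.326 , -0.1614,  0.08  ]), array([ 0.5607, -0.1624,  0.08  ])] [ 0.44029867 -0.28048965  0.072     ]
origin tri (array([ 0.43886684, -0.28953959,  0.00275674]), [np.float64(1.7), np.float64(1.7)])
```

Run:
```python
from h import *
f=viewer.grab_frame("wrist");t=viewer.grab_frame("top");s=viewer.grab_frame("scene")
for p in((129,326),(248,325),(188.5,325.5)):print(at_z(f,p,.108).round(4))
print(at_z(t,(287.5,484),.106).round(4))
print("tri",tri([(f,(188.5,325.5)),(t,(287.5,484))]), tri([(f,(188.5,325.5)),(s,(202,204.5))]))
```

```text
[ 0.442  -0.2249  0.108 ]
[ 0.4411 -0.3315  0.108 ]
[ 0.4416 -0.2762  0.108 ]
[ 0.4405 -0.2755  0.106 ]
tri (array([ 0.44101814, -0.27700131,  0.10105344]), [np.float64(0.6), np.float64(0.6)]) (array([ 0.44151863, -0.27764347,  0.09446841]), [np.float64(0.4), np.float64(0.4)])
```

```bash
python3 -m pendant '{"twist":[[0,0,0],[0,0,0],[0,0,0],[0,0,0],[0,0,0],[0,0,0],[0,0,0],[0,0,0],[0,0,0],[0,0,0],[0,0,0],[0,0,0]],"travel":[[2.2,0.2,5],[2.2,0.2,10],[2.2,0.2,15],[2.2,0.2,18],[2.2,0.2,20],[2.2,0.2,21.4],[2.2,0.2,21.4],[2.2,0.2,21.4],[2.2,0.2,21.4],[2.2,0.2,21.4],[2.2,0.2,21.4],[2.2,0.2,21.4]],"claw":[-0.5,-0.5,-0.5,-0.5,-0.5,-0.5,-0.5,1,1,1,1,1]}' 45 && python3 -m pendant '{"twist":[[0,0,0],[0,0,0],[0,0,0],[0,0,0],[0,0,0],[0,0,0]],"travel":[[0,0,-1],[0,0,-2.5],[0,0,-4],[0,0,-5.5],[0,0,-7],[0,0,-7]],"claw":[1,1,1,1,1,1]}'
```

```text
clock: 7.35
tcp_pos: [0.441, -0.2787, 0.0866]
tool_rot: [0.708, 0.706, 0.0, 0.0]
wrist_force: [-1.0, -0.1, -0.4]
grip_width: 0.0239
gripper_force: 0.0
clock: 8.1
tcp_pos: [0.4421, -0.2796, 0.1585]
tool_rot: [0.708, 0.706, 0.0, 0.002]
wrist_force: [0.2, 0.3, -3.4]
grip_width: 0.0155
gripper_force: 45.0
```

```bash
python3 -m pendant '{"twist":[[0,0,0],[0,0,0],[0,0,0],[0,0,0],[0,0,0],[0,0,0],[0,0,0],[0,0,0],[0,0,0]],"travel":[[2,0,0],[5.5,0,0],[10,0,0],[14.5,0,0],[19,0,0],[22.5,0,0],[24.8,0,0],[25.5,0,0],[25.5,0,0]],"claw":[1,1,1,1,1,1,1,1,1]}' && python3 -m pendant '{"twist":[[0,0,0],[0,0,0],[0,0,0],[0,0,0],[0,0,0],[0,0,0],[0,0,0],[0,0,0],[0,0,0]],"travel":[[0,0,2],[0,0,5],[0,0,8],[0,0,10.5],[0,0,12],[0,0,13],[0,0,13.4],[0,0,13.4],[0,0,13.4]],"claw":[1,1,1,1,1,1,1,1,1]}'
```

```text
clock: 9.22
tcp_pos: [0.441, -0.0232, 0.156]
tool_rot: [0.708, 0.707, -0.0, -0.0]
wrist_force: [-0.2, -1.2, -3.5]
grip_width: 0.0159
gripper_force: 45.0
clock: 10.35
tcp_pos: [0.4412, -0.0244, 0.0276]
tool_rot: [0.708, 0.707, -0.002, -0.001]
wrist_force: [-17.6, 0.5, 40.2]
grip_width: 0.0154
gripper_force: 45.0
```

```bash
python3 -m pendant '{"twist":[[0,0,0],[0,0,0],[0,0,0],[0,0,0],[0,0,0],[0,0,0],[0,0,0],[0,0,0],[0,0,0]],"travel":[[0,0,-0.4],[0,0,-0.4],[0,0,-0.4],[0,0,-0.4],[0,0,-4],[0,0,-10],[0,0,-16],[0,0,-22],[0,0,-26]],"claw":[1,-0.4,-0.4,-0.4,-0.4,-0.4,-0.4,-0.4,-0.4]}' && python3 -m pendant '{"twist":[[0,0,0],[0,0,0],[0,0,0],[0,0,0],[0,0,0],[0,0,0],[0,0,0],[0,0,0]],"travel":[[-31,0,0],[-31,0,0],[-31,0,0],[-31,0,0],[-31,0,0],[-31,0,0],[-31,0,0],[-31,0,0]],"claw":[-0.6,-0.6,-0.6,-0.6,-0.6,-0.6,-0.6,-0.6]}' 30
python3 - <<'E'
from h import *
f=viewer.grab_frame("wrist");t=viewer.grab_frame("top");im=f["pixels"].copy()
for F,n in((f,"w"),(t,"t")):
    for d in pinpoint("tin1",F):print(n,np.round(d["point"],1),round(d["score"],2),at_z(F,d["point"],.034).round(4)[:2])
    print("lid",[(d["point"],d["score"]) for d in pinpoint("lid",F)])
cv2.imwrite("pics/box1.png",np.hstack([cv2.resize(im,(400,300)),cv2.resize(t["pixels"],(400,300))]))
E
```

```text
clock: 11.48
tcp_pos: [0.4426, -0.0239, 0.2856]
tool_rot: [0.708, 0.706, 0.001, 0.002]
wrist_force: [0.3, -0.3, -0.1]
grip_width: 0.0659
gripper_force: 0.0
clock: 12.48
tcp_pos: [0.4411, -0.3323, 0.2824]
tool_rot: [0.707, 0.707, 0.0, -0.0]
wrist_force: [0.4, 0.7, -0.8]
grip_width: 0.0753
gripper_force: 0.0
w [ 76.  376.9] 0.94 [ 0.4934 -0.207 ]
w [221.7 280.1] 0.88 [ 0.3966 -0.3502]
w [ 77.5 272.9] 0.87 [ 0.3934 -0.2083]
w [145.9 368.1] 0.75 [ 0.4868 -0.2725]
w [148.9 275.4] 0.67 [ 0.3938 -0.2755]
w [220.5 368.8] 0.58 [ 0.4896 -0.3489]
lid []
t [264.6 471.3] 0.84 [ 0.4844 -0.2686]
t [314.4 508.1] 0.82 [ 0.3861 -0.3432]
t [308.1 476. ] 0.81 [ 0.3969 -0.2788]
t [262.8 512.4] 0.76 [ 0.4902 -0.3514]
t [309.1 440.4] 0.73 [ 0.3929 -0.2073]
t [261.5 439.1] 0.59 [ 0.489  -0.2034]
lid [([280.2, 348.3], 0.78), ([309.0, 511.1], 0.34), ([267.9, 168.1], 0.22)]
```

View pics/box1.png

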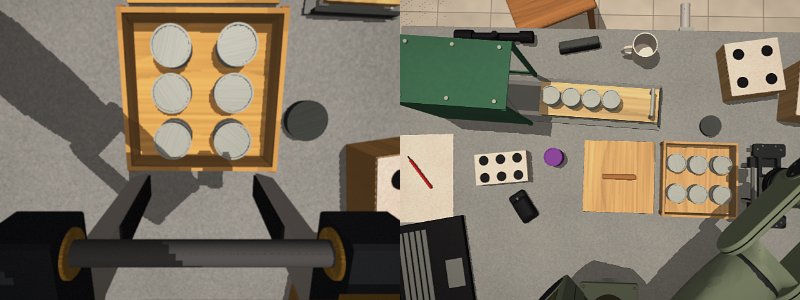

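Six tins are in the box, and the lid lies flat between box and shelf (its bar at about row 280, col 348 in the top view). Now I refine the tin tops and the shelf row.

```bash
cat >> h.py <<'E'
def tops(f,label,r_m,z,lo=.25):
    """centres of tin tops: ellipse fit of edge near predicted circle, seeded by the network"""
    out=[]; g=cv2.cvtColor(f["pixels"],cv2.COLOR_BGR2GRAY).astype(float); g=cv2.GaussianBlur(g,(3,3),0)
    for d in pinpoint(label,f):
        if d["score"]<lo: continue
        c=at_z(f,d["point"],z-.027); best=None
        # the network gives the origin; search the offset of the top circle that maximises radial contrast
        a=np.linspace(0,2*np.pi,72,endpoint=False)
        def sc(dx,dy):
            v=[]
            for k in(r_m-.0025,r_m+.0025):
                P=np.array([proj(f,[c[0]+dx+k*np.cos(t),c[1]+dy+k*np.sin(t),z]) for t in a]).round().astype(int)
                P[:,0]=P[:,0].clip(0,479);P[:,1]=P[:,1].clip(0,639);v.append(g[P[:,0],P[:,1]])
            return np.clip(v[0]-v[1],-40,60).mean()
        for step,rng in((.003,5),(.001,3)):
            b0=best[1:] if best else (0,0)
            best=max((sc(b0[0]+i*step,b0[1]+j*step),b0[0]+i*step,b0[1]+j*step) for i in range(-rng,rng+1) for j in range(-rng,rng+1))
        out.append((np.array([c[0]+best[1],c[1]+best[2],z]).round(4),round(best[0],1),d["score"]))
    return out
E
python3 - <<'E'
from h import *
for n in("wrist","top"):
    f=viewer.grab_frame(n)
    for o in tops(f,"tin1",.030,.061):print(n,o)
E
```

```text
wrist (array([ 0.4947, -0.2052,  0.061 ]), np.float64(44.9), 0.9)
wrist (array([ 0.3928, -0.3484,  0.061 ]), np.float64(29.1), 0.86)
wrist (array([ 0.3953, -0.2053,  0.061 ]), np.float64(45.2), 0.8)
wrist (array([ 0.4917, -0.2745,  0.061 ]), np.float64(34.5), 0.78)
wrist (array([ 0.4915, -0.3499,  0.061 ]), np.float64(38.4), 0.71)
wrist (array([ 0.3925, -0.2739,  0.061 ]), np.float64(32.3), 0.67)
top (array([ 0.3937, -0.2768,  0.061 ]), np.float64(26.8), 0.96)
top (array([ 0.4899, -0.2764,  0.061 ]), np.float64(33.2), 0.94)
top (array([ 0.4925, -0.2069,  0.061 ]), np.float64(38.6), 0.76)
top (array([ 0.4899, -0.351 ,  0.061 ]), np.float64(41.9), 0.75)
top (array([ 0.3941, -0.3484,  0.061 ]), np.float64(35.9), 0.7)
top (array([ 0.3965, -0.2087,  0.061 ]), np.float64(30.8), 0.63)
```

```bash
python3 -m pendant '{"twist":[[0,0,0],[0,0,0],[0,0,0],[0,0,0],[0,0,0],[0,0,0],[0,0,0],[0,0,0],[0,0,0],[0,0,0],[0,0,0]],"travel":[[38,24,-6],[38,24,-6],[38,24,-6],[38,24,-6],[38,24,-6],[38,24,-6],[38,24,-6],[38,24,-6],[38,24,-6],[38,24,-6],[38,24,-6]],"claw":[-0.6,-0.6,-0.6,-0.6,-0.6,-0.6,-0.6,-0.6,-0.6,-0.6,-0.6]}' 30
python3 - <<'E'
from h import *
F={n:viewer.grab_frame(n) for n in("wrist","top","scene")}
for n in F:
    f=F[n]
    for z in(.094,):
        for o in tops(f,"base1",.030,z):print(n,z,o)
    for l in("handle","row"):print(l,[(np.round(d["point"],1),d["score"]) for d in pinpoint(l,f)][:2])
cv2.imwrite("pics/row1.png",F["wrist"]["pixels"])
E
```

```text
clock: 14.35
tcp_pos: [0.6812, 0.0439, 0.3425]
tool_rot: [0.709, 0.705, -0.0, 0.0]
wrist_force: [0.6, 0.9, -0.3]
grip_width: 0.0751
gripper_force: 0.0
wrist 0.094 (array([0.514 , 0.1876, 0.094 ]), np.float64(9.6), 0.97)
wrist 0.094 (array([0.6894, 0.0712, 0.094 ]), np.float64(26.4), 0.81)
wrist 0.094 (array([0.7059, 0.0301, 0.094 ]), np.float64(18.5), 0.67)
wrist 0.094 (array([0.6966, 0.2012, 0.094 ]), np.float64(42.3), 0.63)
handle [(array([342.3, 321.7]), 0.75)]
row [(array([143., 331.]), 0.75)]
top 0.094 (array([0.7047, 0.1527, 0.094 ]), np.float64(28.6), 0.77)
top 0.094 (array([0.6927, 0.2014, 0.094 ]), np.float64(17.6), 0.67)
top 0.094 (array([ 0.6999, -0.0056,  0.094 ]), np.float64(15.0), 0.63)
top 0.094 (array([0.6861, 0.0694, 0.094 ]), np.float64(10.3), 0.46)
handle [(array([165.5, 405. ]), 0.67)]
row [(array([160.2, 291.9]), 0.78)]
scene 0.094 (array([0.6847, 0.0708, 0.094 ]), np.float64(28.6), 0.98)
scene 0.094 (array([0.535 , 0.2137, 0.094 ]), np.float64(-0.3), 0.96)
scene 0.094 (array([0.6824, 0.0097, 0.094 ]), np.float64(23.7), 0.95)
scene 0.094 (array([0.6927, 0.1291, 0.094 ]), np.float64(21.0), 0.85)
scene 0.094 (array([0.6948, 0.1953, 0.094 ]), np.float64(27.7), 0.59)
handle [(array([271. , 232.4]), 0.89)]
row [(array([316.3, 339.8]), 0.86), (array([298.8, 327.6]), 0.42)]
```

View pics/row1.png

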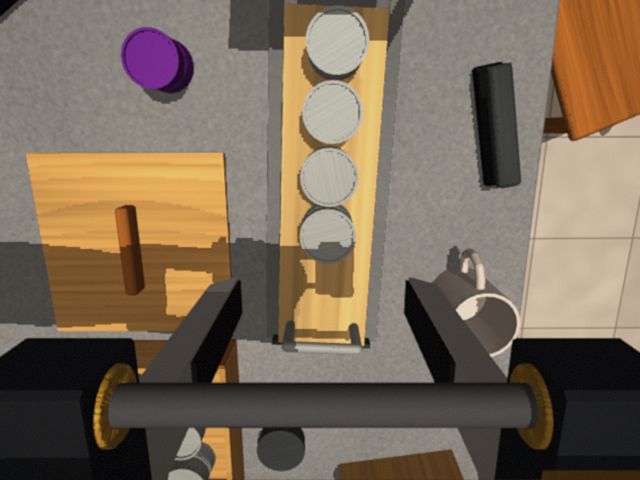

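Bare tin tops sit at rows 41, 112, 177, 235 near col 330. The handle is at (345,325), the lid on the left, and the purple tin apart at (55,155). I fit the four tops jointly (64 mm spacing) in each view.

```bash
cat > rowfit.py <<'E'
from h import *
from scipy.optimize import minimize
def fit(f,z=.094,idx=(-96,-32,32,96),x0=(.689,.104,-.045)):
    g=cv2.GaussianBlur(cv2.cvtColor(f["pixels"],cv2.COLOR_BGR2GRAY).astype(float),(3,3),0);a=np.linspace(0,2*np.pi,90,endpoint=False)
    P=np.array(f["pose"])
    def sam(X):
        c=(X-P[:3,3])@P[:3,:3];m=np.stack([f["cx"]+f["fx"]*c[:,0]/c[:,2],f["cy"]+f["fy"]*c[:,1]/c[:,2]],1).astype(np.float32)
        return cv2.remap(g.astype(np.float32),m[None,:,0],m[None,:,1],cv2.INTER_LINEAR)[0]
    def cost(q,zz=z):
        x,y,w=q;u=np.array([-np.sin(w),np.cos(w)]);s=0
        for d in idx:
            c=np.array([x,y])+u*d/1000;v=[sam(np.stack([c[0]+k*np.cos(a),c[1]+k*np.sin(a),np.full_like(a,zz)],1)) for k in(.028,.032)]
            s-=np.clip(v[0]-v[1],-30,60).mean()
        return s
    best=min(((cost((x0[0]+i*.002,x0[1]+j*.002,x0[2]+k*.01)),i,j,k) for i in range(-5,6) for j in range(-5,6) for k in range(-3,4)))
    q0=(x0[0]+best[1]*.002,x0[1]+best[2]*.002,x0[2]+best[3]*.01)
    r=minimize(cost,q0,method="Nelder-Mead",options=dict(initial_simplex=[q0,(q0[0]+.002,q0[1],q0[2]),(q0[0],q0[1]+.002,q0[2]),(q0[0],q0[1],q0[2]+.01)]))
    return r.x.round(4),round(r.fun,1)
E
python3 - <<'E'
from rowfit import *
F={n:viewer.grab_frame(n) for n in("wrist","top","scene")}
for n in F: print(n,[(z,fit(F[n],z)) for z in(.088,.094,.100)])
px=[(41,337),(112,331),(177,328.5),(235,327)]
print([at_z(F["wrist"],p,.094).round(4)[:2].tolist() for p in px])
print("handle z .095",at_z(F["wrist"],(347.5,325),.101).round(4),tri([(F["wrist"],(347.5,325)),(F["top"],pinpoint("handle",F["top"])[0]["point"])]))
E
```

```text
wrist [(0.088, (array([ 0.6907,  0.104 , -0.0528]), np.float64(-95.9))), (0.094, (array([ 0.6908,  0.1043, -0.0442]), np.float64(-112.1))), (0.1, (array([ 0.6909,  0.1048, -0.0423]), np.float64(-113.9)))]
top [(0.088, (array([ 0.6901,  0.106 , -0.0636]), np.float64(-45.0))), (0.094, (array([ 0.6893,  0.105 , -0.0574]), np.float64(-45.7))), (0.1, (array([ 0.6884,  0.1041, -0.051 ]), np.float64(-47.4)))]
scene [(0.088, (array([ 0.6822,  0.1029, -0.0555]), np.float64(-80.3))), (0.094, (array([ 0.6875,  0.1034, -0.054 ]), np.float64(-81.7))), (0.1, (array([ 0.693 ,  0.1037, -0.0552]), np.float64(-82.0)))]
[[0.6957, 0.2019], [0.6903, 0.1379], [0.6879, 0.0745], [0.6865, 0.0134]]
handle z .095 [ 0.6843 -0.1148  0.101 ] (array([ 0.68087857, -0.12256834,  0.08365113]), [np.float64(3.9), np.float64(3.9)])
```

```bash
python3 -m pendant '{"twist":[[0,0,0],[0,0,0],[0,0,0],[0,0,0],[0,0,0],[0,0,0],[0,0,0],[0,0,0],[0,0,0]],"travel":[[-25.3,-18.8,19.2],[-25.3,-18.8,19.2],[-25.3,-18.8,19.2],[-25.3,-18.8,19.2],[-25.3,-18.8,19.2],[-25.3,-18.8,19.2],[-25.3,-18.8,19.2],[-25.3,-18.8,19.2],[-25.3,-18.8,19.2]],"claw":[-0.6,-0.6,-0.6,-0.6,-0.6,-0.6,-0.6,-0.6,-0.6]}' 30
python3 -m pendant '{"twist":[[0,0,0],[0,0,0],[0,0,0],[0,0,0],[0,0,0],[0,0,0],[0,0,0],[0,0,0],[0,0,0],[0,0,0],[0,0,0]],"travel":[[0,0,4],[0,0,8],[0,0,11],[0,0,12.5],[0,0,13.1],[0,0,13.1],[0,0,13.1],[0,0,13.1],[0,0,13.1],[0,0,13.1],[0,0,13.1]],"claw":[-0.6,-0.6,-0.6,-0.6,-0.6,-0.6,0.2,0.2,0.2,0.2,0.2]}' 30
python3 -m pendant '{"twist":[[0,0,0],[0,0,0],[0,0,0],[0,0,0]],"travel":[[0,0,-2],[0,0,-6],[0,0,-11],[0,0,-14]],"claw":[0.2,0.2,0.2,0.2]}' 30
```

```text
clock: 16.27
tcp_pos: [0.4949, -0.2064, 0.1519]
tool_rot: [0.707, 0.707, 0.001, 0.001]
wrist_force: [-0.0, -0.1, -0.5]
grip_width: 0.0753
gripper_force: 0.0
clock: 17.65
tcp_pos: [0.4939, -0.2073, 0.0205]
tool_rot: [0.708, 0.706, 0.0, 0.001]
wrist_force: [-0.4, -0.3, 6.0]
grip_width: 0.0597
gripper_force: 30.0
clock: 18.15
tcp_pos: [0.4938, -0.2072, 0.1617]
tool_rot: [0.708, 0.706, 0.0, 0.001]
wrist_force: [0.0, 0.5, -1.6]
grip_width: 0.0595
gripper_force: 30.0
```

```bash
python3 -m pendant '{"twist":[[0,0,0],[0,0,0],[0,0,0],[0,0,0],[0,0,0],[0,0,0],[0,0,0],[0,0,0],[0,0,0],[0,0,0],[0,0,0],[0,0,0]],"travel":[[1.5,0.8,-2.1],[4.5,2.4,-2.1],[9,4.8,-2.1],[13.9,7.4,-2.1],[18.7,10,-2.1],[23.6,12.5,-2.1],[28.4,15.1,-2.1],[32.9,17.5,-2.1],[35.9,19.1,-2.1],[37.4,19.9,-2.1],[37.4,19.9,-2.1],[37.4,19.9,-2.1]],"claw":[0.2,0.2,0.2,0.2,0.2,0.2,0.2,0.2,0.2,0.2,0.2,0.2]}' 30
python3 -m pendant '{"twist":[[0,0,0],[0,0,0],[0,0,0],[0,0,0],[0,0,0],[0,0,0],[0,0,0]],"travel":[[0,0,2],[0,0,4.5],[0,0,6],[0,0,6.7],[0,0,7],[0,0,7.2],[0,0,7.2]],"claw":[0.2,0.2,0.2,0.2,0.2,0.2,0.2]}' 30
python3 - <<'E'
from h import *
f=viewer.grab_frame("scene");cv2.imwrite("pics/p1.png",cv2.resize(f["pixels"][180:360,180:440],(780,540)))
E
```

```text
clock: 19.65
tcp_pos: [0.6926, 0.1653, 0.1802]
tool_rot: [0.708, 0.706, -0.001, -0.0]
wrist_force: [0.2, 0.5, -1.0]
grip_width: 0.0595
gripper_force: 30.0
clock: 20.52
tcp_pos: [0.6935, 0.1669, 0.1091]
tool_rot: [0.708, 0.706, 0.0, 0.0]
wrist_force: [0.6, 0.8, -0.5]
grip_width: 0.0596
gripper_force: 30.0
```

View pics/p1.png

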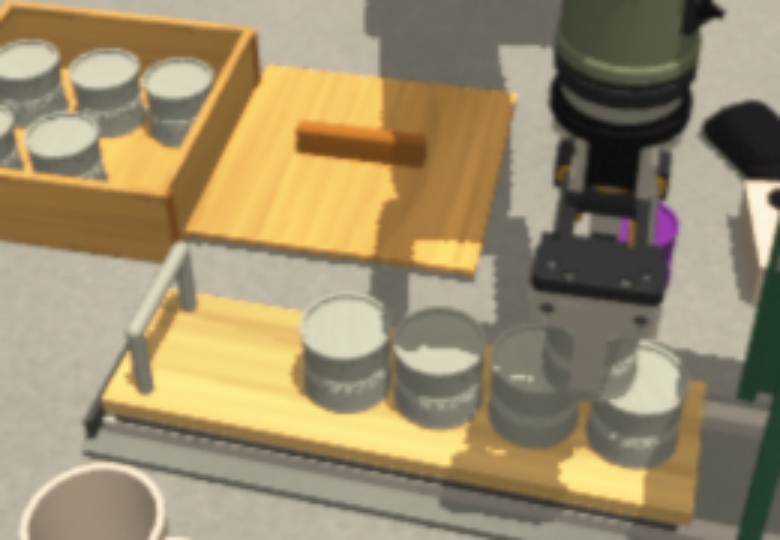

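The crop shows four base tins intact, the fingers over the gap between tins 3 and 4 (about (600,350)) and the tin held in shadow between them. I'll lower the last millimetres, release and check.

```bash
python3 -m pendant '{"twist":[[0,0,0],[0,0,0]],"travel":[[0,0,0.15],[0,0,0.15]],"claw":[0.2,0.2]}' 30
python3 -m pendant '{"twist":[[0,0,0],[0,0,0],[0,0,0],[0,0,0],[0,0,0],[0,0,0],[0,0,0]],"travel":[[0,0,0],[0,0,0],[0,0,0],[0,0,-1],[0,0,-4],[0,0,-9],[0,0,-10]],"claw":[-0.6,-0.6,-0.6,-0.6,-0.6,-0.6,-0.6]}' 30
python3 - <<'E'
from rowfit import *
f=viewer.grab_frame("wrist");t=viewer.grab_frame("top")
for g in(f,t):print(fit(g,.148,(64,),(.690,.1042,-.05)))
cv2.imwrite("pics/p2.png",cv2.resize(np.vstack([f["pixels"],t["pixels"][60:300]]),(480,540)))
E
```

```text
clock: 20.82
tcp_pos: [0.6936, 0.1669, 0.1076]
tool_rot: [0.708, 0.706, 0.001, 0.0]
wrist_force: [-0.3, 0.3, 0.6]
grip_width: 0.0597
gripper_force: 30.0
clock: 21.7
tcp_pos: [0.6961, 0.1672, 0.2134]
tool_rot: [0.708, 0.706, 0.004, 0.003]
wrist_force: [0.1, -0.2, -0.1]
grip_width: 0.0754
gripper_force: 0.0
(array([ 0.6924,  0.1024, -0.0275]), np.float64(-21.0))
(array([ 0.6804,  0.1122, -0.0761]), np.float64(-16.5))
```

View pics/p2.png

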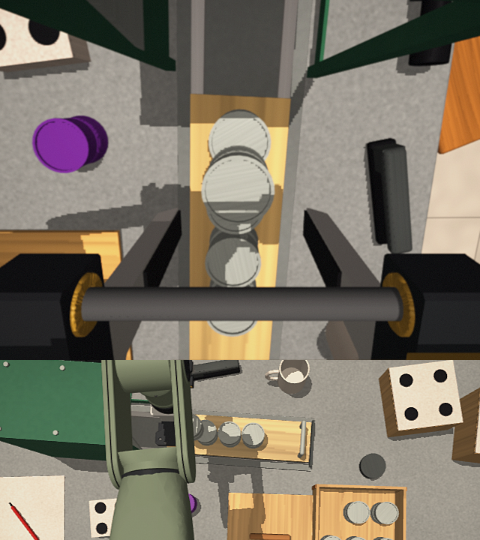

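The tin at C stands over the gap, measured (0.694, 0.166) against the intended (0.693, 0.168). Next tin goes to B.

```bash
python3 -m pendant '{"twist":[[0,0,0],[0,0,0],[0,0,0],[0,0,0],[0,0,0],[0,0,0],[0,0,0],[0,0,0],[0,0,0],[0,0,0]],"travel":[[-44.3,-20.2,8.6],[-44.3,-20.2,8.6],[-44.3,-20.2,8.6],[-44.3,-20.2,8.6],[-44.3,-20.2,8.6],[-44.3,-20.2,8.6],[-44.3,-20.2,8.6],[-44.3,-20.2,8.6],[-44.3,-20.2,8.6],[-44.3,-20.2,8.6]],"claw":[-0.6,-0.6,-0.6,-0.6,-0.6,-0.6,-0.6,-0.6,-0.6,-0.6]}' 30
python3 -m pendant '{"twist":[[0,0,0],[0,0,0],[0,0,0],[0,0,0],[0,0,0],[0,0,0],[0,0,0],[0,0,0],[0,0,0],[0,0,0]],"travel":[[0,0,4],[0,0,7.5],[0,0,9.5],[0,0,10.2],[0,0,10.2],[0,0,10.2],[0,0,10.2],[0,0,10.2],[0,0,10.2],[0,0,10.2]],"claw":[-0.6,-0.6,-0.6,-0.6,-0.6,0.2,0.2,0.2,0.2,0.2]}' 30
python3 -m pendant '{"twist":[[0,0,0],[0,0,0],[0,0,0],[0,0,0],[0,0,0],[0,0,0]],"travel":[[0,0,-2],[0,0,-6],[0,0,-11],[0,0,-15],[0,0,-16.2],[0,0,-16.2]],"claw":[0.2,0.2,0.2,0.2,0.2,0.2]}' 30
```

```text
clock: 23.05
tcp_pos: [0.4891, -0.2747, 0.1194]
tool_rot: [0.708, 0.706, 0.0, -0.002]
wrist_force: [0.9, -0.5, -0.3]
grip_width: 0.0753
gripper_force: 0.0
clock: 24.3
tcp_pos: [0.4908, -0.2763, 0.0202]
tool_rot: [0.708, 0.706, 0.0, 0.001]
wrist_force: [0.2, 2.3, 6.2]
grip_width: 0.0598
gripper_force: 30.0
clock: 25.05
tcp_pos: [0.4898, -0.2758, 0.1806]
tool_rot: [0.708, 0.706, -0.0, 0.0]
wrist_force: [-0.1, -0.2, -1.1]
grip_width: 0.0598
gripper_force: 30.0
```

```bash
python3 -m pendant '{"twist":[[0,0,0],[0,0,0],[0,0,0],[0,0,0],[0,0,0],[0,0,0],[0,0,0],[0,0,0],[0,0,0],[0,0,0],[0,0,0],[0,0,0]],"travel":[[1.5,0.8,0],[4.6,2.4,0],[9.1,4.8,0],[14,7.4,0],[19,10,0],[23.9,12.5,0],[28.8,15.1,0],[33.4,17.5,0],[36.4,19.1,0],[38,19.9,0],[38,19.9,0],[38,19.9,0]],"claw":[0.2,0.2,0.2,0.2,0.2,0.2,0.2,0.2,0.2,0.2,0.2,0.2]}' 30
python3 -m pendant '{"twist":[[0,0,0],[0,0,0],[0,0,0],[0,0,0],[0,0,0],[0,0,0],[0,0,0],[0,0,0]],"travel":[[0,0,2],[0,0,4.5],[0,0,6],[0,0,6.7],[0,0,7],[0,0,7.2],[0,0,7.3],[0,0,7.3]],"claw":[0.2,0.2,0.2,0.2,0.2,0.2,0.2,0.2]}' 30
```

```text
clock: 26.55
tcp_pos: [0.6892, 0.1027, 0.1802]
tool_rot: [0.708, 0.706, -0.001, -0.0]
wrist_force: [0.1, -0.5, -0.0]
grip_width: 0.0598
gripper_force: 30.0
clock: 27.55
tcp_pos: [0.6902, 0.1038, 0.1084]
tool_rot: [0.708, 0.706, 0.0, 0.0]
wrist_force: [0.4, 0.0, -0.7]
grip_width: 0.0593
gripper_force: 30.0
```

```bash
python3 -m pendant '{"twist":[[0,0,0],[0,0,0],[0,0,0],[0,0,0],[0,0,0],[0,0,0],[0,0,0],[0,0,0]],"travel":[[0,0,0.15],[0,0,0.15],[0,0,0.15],[0,0,0.15],[0,0,-1],[0,0,-4],[0,0,-9],[0,0,-10]],"claw":[0.2,-0.6,-0.6,-0.6,-0.6,-0.6,-0.6,-0.6]}' 30
python3 -m pendant '{"twist":[[0,0,0],[0,0,0],[0,0,0],[0,0,0],[0,0,0],[0,0,0],[0,0,0],[0,0,0],[0,0,0],[0,0,0]],"travel":[[-45.5,-19.9,8.7],[-45.5,-19.9,8.7],[-45.5,-19.9,8.7],[-45.5,-19.9,8.7],[-45.5,-19.9,8.7],[-45.5,-19.9,8.7],[-45.5,-19.9,8.7],[-45.5,-19.9,8.7],[-45.5,-19.9,8.7],[-45.5,-19.9,8.7]],"claw":[-0.6,-0.6,-0.6,-0.6,-0.6,-0.6,-0.6,-0.6,-0.6,-0.6]}' 30
python3 -m pendant '{"twist":[[0,0,0],[0,0,0],[0,0,0],[0,0,0],[0,0,0],[0,0,0],[0,0,0],[0,0,0],[0,0,0],[0,0,0]],"travel":[[0,0,4],[0,0,7.5],[0,0,9.5],[0,0,10.1],[0,0,10.1],[0,0,10.1],[0,0,10.1],[0,0,10.1],[0,0,10.1],[0,0,10.1]],"claw":[-0.6,-0.6,-0.6,-0.6,-0.6,0.2,0.2,0.2,0.2,0.2]}' 30
python3 -m pendant '{"twist":[[0,0,0],[0,0,0],[0,0,0],[0,0,0],[0,0,0],[0,0,0]],"travel":[[0,0,-2],[0,0,-6],[0,0,-11],[0,0,-15],[0,0,-16.2],[0,0,-16.2]],"claw":[0.2,0.2,0.2,0.2,0.2,0.2]}' 30
python3 - <<'E'
from rowfit import *
t=viewer.grab_frame("top");s=viewer.grab_frame("scene")
for g in(s,t):print(fit(g,.148,(0,64),(.690,.1042,-.05)))
cv2.imwrite("pics/p3.png",np.vstack([cv2.resize(s["pixels"][180:360,180:440],(520,360)),cv2.resize(t["pixels"][100:200,180:440],(520,200))]))
E
```

```text
clock: 28.55
tcp_pos: [0.693, 0.1039, 0.2144]
tool_rot: [0.708, 0.706, 0.004, 0.004]
wrist_force: [0.8, -0.3, 0.1]
grip_width: 0.0751
gripper_force: 0.0
clock: 29.8
tcp_pos: [0.4893, -0.3505, 0.1203]
tool_rot: [0.708, 0.706, 0.0, -0.001]
wrist_force: [-0.4, 0.9, 0.0]
grip_width: 0.0752
gripper_force: 0.0
clock: 31.05
tcp_pos: [0.4906, -0.3516, 0.0213]
tool_rot: [0.708, 0.706, 0.0, 0.001]
wrist_force: [0.0, 0.8, 5.3]
grip_width: 0.0597
gripper_force: 30.0
clock: 31.8
tcp_pos: [0.4898, -0.3508, 0.1823]
tool_rot: [0.708, 0.706, -0.0, 0.0]
wrist_force: [0.5, 0.1, -0.7]
grip_width: 0.0598
gripper_force: 30.0
(array([ 0.6878,  0.1042, -0.0547]), np.float64(-59.1))
(array([ 0.6913,  0.1056, -0.0428]), np.float64(-68.0))
```

View pics/p3.png

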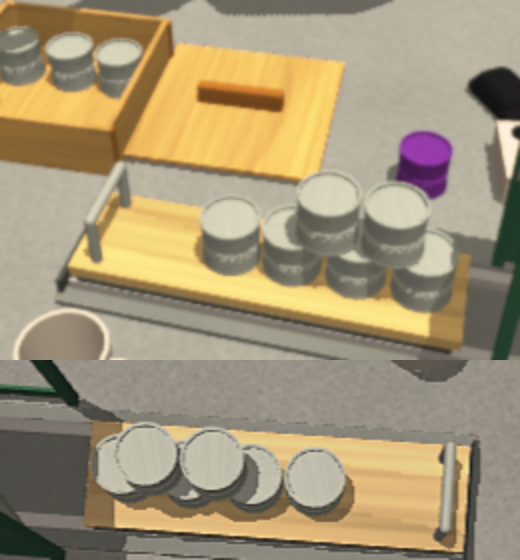

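Both crops show two second-row tins standing over their gaps, about 1–2 mm from plan, with the base row and lid undisturbed. Third tin goes to A, then the next pick.

```bash
python3 -m pendant '{"twist":[[0,0,0],[0,0,0],[0,0,0],[0,0,0],[0,0,0],[0,0,0],[0,0,0],[0,0,0],[0,0,0],[0,0,0],[0,0,0],[0,0,0]],"travel":[[1.6,0.8,0],[4.7,2.4,0],[9.4,4.7,0],[14.5,7.3,0],[19.6,9.8,0],[24.7,12.3,0],[29.8,14.9,0],[34.5,17.2,0],[37.6,18.8,0],[39.2,19.6,0],[39.2,19.6,0],[39.2,19.6,0]],"claw":[0.2,0.2,0.2,0.2,0.2,0.2,0.2,0.2,0.2,0.2,0.2,0.2]}' 30
python3 -m pendant '{"twist":[[0,0,0],[0,0,0],[0,0,0],[0,0,0],[0,0,0],[0,0,0],[0,0,0],[0,0,0]],"travel":[[0,0,2],[0,0,4.5],[0,0,6],[0,0,6.8],[0,0,7.2],[0,0,7.4],[0,0,7.5],[0,0,7.5]],"claw":[0.2,0.2,0.2,0.2,0.2,0.2,0.2,0.2]}' 30
```

```text
clock: 33.4
tcp_pos: [0.6861, 0.0396, 0.1814]
tool_rot: [0.708, 0.706, -0.001, -0.0]
wrist_force: [-0.3, -0.7, -0.3]
grip_width: 0.0595
gripper_force: 30.0
clock: 34.4
tcp_pos: [0.6873, 0.0408, 0.1084]
tool_rot: [0.708, 0.706, 0.0, 0.001]
wrist_force: [-2.2, 0.2, 3.9]
grip_width: 0.0599
gripper_force: 30.0
```

```bash
python3 -m pendant '{"twist":[[0,0,0],[0,0,0],[0,0,0],[0,0,0],[0,0,0],[0,0,0],[0,0,0]],"travel":[[0,0,0],[0,0,0],[0,0,0],[0,0,-1],[0,0,-4],[0,0,-9],[0,0,-10]],"claw":[-0.6,-0.6,-0.6,-0.6,-0.6,-0.6,-0.6]}' 30
python3 -m pendant '{"twist":[[0,0,0],[0,0,0],[0,0,0],[0,0,0],[0,0,0],[0,0,0],[0,0,0],[0,0,0],[0,0,0],[0,0,0]],"travel":[[-24.9,-29.1,8.6],[-24.9,-29.1,8.6],[-24.9,-29.1,8.6],[-24.9,-29.1,8.6],[-24.9,-29.1,8.6],[-24.9,-29.1,8.6],[-24.9,-29.1,8.6],[-24.9,-29.1,8.6],[-24.9,-29.1,8.6],[-24.9,-29.1,8.6]],"claw":[-0.6,-0.6,-0.6,-0.6,-0.6,-0.6,-0.6,-0.6,-0.6,-0.6]}' 30
python3 -m pendant '{"twist":[[0,0,0],[0,0,0],[0,0,0],[0,0,0],[0,0,0],[0,0,0],[0,0,0],[0,0,0],[0,0,0],[0,0,0]],"travel":[[0,0,4],[0,0,7.5],[0,0,9.5],[0,0,10.1],[0,0,10.1],[0,0,10.1],[0,0,10.1],[0,0,10.1],[0,0,10.1],[0,0,10.1]],"claw":[-0.6,-0.6,-0.6,-0.6,-0.6,0.2,0.2,0.2,0.2,0.2]}' 30
python3 -m pendant '{"twist":[[0,0,0],[0,0,0],[0,0,0],[0,0,0],[0,0,0],[0,0,0],[0,0,0]],"travel":[[0,0,-2],[0,0,-6],[0,0,-11],[0,0,-16],[0,0,-20],[0,0,-21.5],[0,0,-21.5]],"claw":[0.2,0.2,0.2,0.2,0.2,0.2,0.2]}' 30
python3 - <<'E'
from rowfit import *
t=viewer.grab_frame("top");s=viewer.grab_frame("scene")
for g in(s,t):print(fit(g,.148,(-64,0,64),(.690,.1042,-.05)))
for g in(s,t):print("A",fit(g,.148,(-64,),(.690,.1042,-.05)))
print([(o[0].tolist(),o[1]) for o in tops(t,"tin1",.03,.061)])
E
```

```text
clock: 35.28
tcp_pos: [0.6898, 0.0406, 0.2131]
tool_rot: [0.708, 0.706, 0.003, 0.004]
wrist_force: [-0.3, -0.2, 0.2]
grip_width: 0.0755
gripper_force: 0.0
clock: 36.52
tcp_pos: [0.3961, -0.207, 0.1212]
tool_rot: [0.707, 0.707, 0.0, 0.0]
wrist_force: [0.2, -0.6, 1.0]
grip_width: 0.0752
gripper_force: 0.0
clock: 37.78
tcp_pos: [0.396, -0.2081, 0.021]
tool_rot: [0.708, 0.706, 0.0, 0.001]
wrist_force: [0.1, 1.7, 6.0]
grip_width: 0.0597
gripper_force: 30.0
clock: 38.65
tcp_pos: [0.3952, -0.2077, 0.2349]
tool_rot: [0.708, 0.706, -0.0, 0.0]
wrist_force: [0.2, -0.1, -1.1]
grip_width: 0.0594
gripper_force: 30.0
(array([ 0.688,  0.105, -0.056]), np.float64(-75.7))
(array([ 0.6912,  0.1059, -0.044 ]), np.float64(-102.6))
A (array([ 0.6877,  0.1058, -0.0459]), np.float64(-20.0))
A (array([ 0.6919,  0.1067, -0.0514]), np.float64(-35.6))
[([0.3783, -0.2499, 0.061], np.float64(22.5)), ([0.7043, 0.1127, 0.061], np.float64(45.9)), ([0.7016, 0.0463, 0.061], np.float64(43.1))]
```

```bash
python3 -m pendant '{"twist":[[0,0,0],[0,0,0],[0,0,0],[0,0,0],[0,0,0],[0,0,0],[0,0,0],[0,0,0],[0,0,0],[0,0,0],[0,0,0],[0,0,0]],"travel":[[1.4,1.2,0],[4.1,3.6,0],[8.3,7.1,0],[12.8,11,0],[17.2,14.8,0],[21.7,18.6,0],[26.2,22.5,0],[30.4,26,0],[33.1,28.4,0],[34.5,29.6,0],[34.5,29.6,0],[34.5,29.6,0]],"claw":[0.2,0.2,0.2,0.2,0.2,0.2,0.2,0.2,0.2,0.2,0.2,0.2]}' 30
python3 -m pendant '{"twist":[[0,0,0],[0,0,0],[0,0,0],[0,0,0],[0,0,0],[0,0,0],[0,0,0],[0,0,0]],"travel":[[0,0,2],[0,0,4.5],[0,0,6],[0,0,6.7],[0,0,7.1],[0,0,7.3],[0,0,7.4],[0,0,7.4]],"claw":[0.2,0.2,0.2,0.2,0.2,0.2,0.2,0.2]}' 30
```

```text
clock: 40.3
tcp_pos: [0.6909, 0.136, 0.2332]
tool_rot: [0.708, 0.706, -0.001, -0.001]
wrist_force: [-0.8, -1.1, -0.6]
grip_width: 0.0593
gripper_force: 30.0
clock: 41.3
tcp_pos: [0.6925, 0.1368, 0.162]
tool_rot: [0.708, 0.706, 0.001, 0.001]
wrist_force: [-1.2, -0.6, 1.5]
grip_width: 0.0596
gripper_force: 30.0
```

```bash
python3 -m pendant '{"twist":[[0,0,0],[0,0,0],[0,0,0],[0,0,0],[0,0,0],[0,0,0],[0,0,0]],"travel":[[0,0,0],[0,0,0],[0,0,0],[0,0,-1],[0,0,-4],[0,0,-9],[0,0,-10]],"claw":[-0.6,-0.6,-0.6,-0.6,-0.6,-0.6,-0.6]}' 30
python3 -m pendant '{"twist":[[0,0,0],[0,0,0],[0,0,0],[0,0,0],[0,0,0],[0,0,0],[0,0,0],[0,0,0],[0,0,0],[0,0,0],[0,0,0],[0,0,0]],"travel":[[-41.3,-29.9,14],[-41.3,-29.9,14],[-41.3,-29.9,14],[-41.3,-29.9,14],[-41.3,-29.9,14],[-41.3,-29.9,14],[-41.3,-29.9,14],[-41.3,-29.9,14],[-41.3,-29.9,14],[-41.3,-29.9,14],[-41.3,-29.9,14],[-41.3,-29.9,14]],"claw":[-0.6,-0.6,-0.6,-0.6,-0.6,-0.6,-0.6,-0.6,-0.6,-0.6,-0.6,-0.6]}' 30
python3 -m pendant '{"twist":[[0,0,0],[0,0,0],[0,0,0],[0,0,0],[0,0,0],[0,0,0],[0,0,0],[0,0,0],[0,0,0],[0,0,0]],"travel":[[0,0,4],[0,0,7.5],[0,0,9.5],[0,0,10.1],[0,0,10.1],[0,0,10.1],[0,0,10.1],[0,0,10.1],[0,0,10.1],[0,0,10.1]],"claw":[-0.6,-0.6,-0.6,-0.6,-0.6,0.2,0.2,0.2,0.2,0.2]}' 30
python3 -m pendant '{"twist":[[0,0,0],[0,0,0],[0,0,0],[0,0,0],[0,0,0],[0,0,0],[0,0,0]],"travel":[[0,0,-2],[0,0,-6],[0,0,-11],[0,0,-16],[0,0,-20],[0,0,-21.5],[0,0,-21.5]],"claw":[0.2,0.2,0.2,0.2,0.2,0.2,0.2]}' 30
python3 - <<'E'
from rowfit import *
t=viewer.grab_frame("top");s=viewer.grab_frame("scene")
for g in(s,t):print(fit(g,.202,(32,),(.690,.1042,-.05)))
cv2.imwrite("pics/p4.png",np.vstack([cv2.resize(s["pixels"][160:360,180:440],(520,400)),cv2.resize(t["pixels"][100:200,180:440],(520,200))]))
E
```

```text
clock: 42.18
tcp_pos: [0.6946, 0.137, 0.2674]
tool_rot: [0.708, 0.706, 0.004, 0.003]
wrist_force: [1.1, 0.3, 0.6]
grip_width: 0.0754
gripper_force: 0.0
clock: 43.68
tcp_pos: [0.3929, -0.2747, 0.1213]
tool_rot: [0.707, 0.707, 0.0, 0.0]
wrist_force: [-0.1, 1.1, -0.5]
grip_width: 0.0754
gripper_force: 0.0
clock: 44.92
tcp_pos: [0.3929, -0.2763, 0.0211]
tool_rot: [0.708, 0.706, 0.0, 0.001]
wrist_force: [0.2, 1.3, 5.7]
grip_width: 0.0601
gripper_force: 30.0
clock: 45.8
tcp_pos: [0.3919, -0.2757, 0.2349]
tool_rot: [0.708, 0.706, -0.0, 0.0]
wrist_force: [1.4, 0.3, -1.3]
grip_width: 0.0594
gripper_force: 30.0
(array([ 0.6876,  0.1054, -0.0657]), np.float64(-31.9))
(array([ 0.692 ,  0.1063, -0.0259]), np.float64(-31.7))
```

View pics/p4.png

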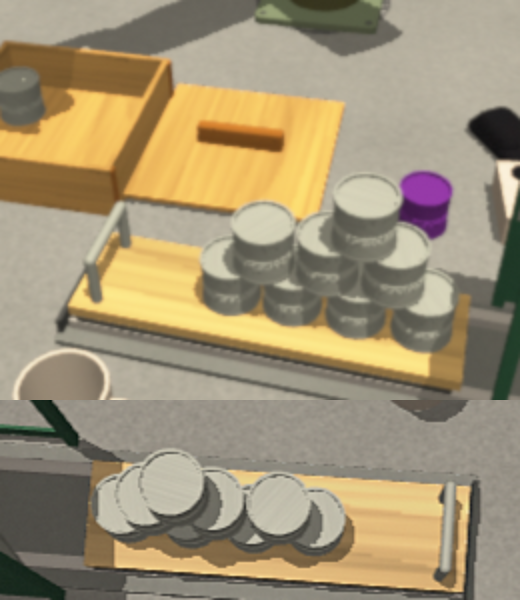

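Second row complete and the first third-row tin stands squarely; one tin remains in the box at upper left. Next is the second third-row tin.

```bash
python3 -m pendant '{"twist":[[0,0,0],[0,0,0],[0,0,0],[0,0,0],[0,0,0],[0,0,0],[0,0,0],[0,0,0],[0,0,0],[0,0,0],[0,0,0],[0,0,0]],"travel":[[1.4,1.2,0],[4.2,3.5,0],[8.4,7.1,0],[12.9,10.9,0],[17.5,14.8,0],[22,18.6,0],[26.5,22.4,0],[30.7,26,0],[33.5,28.3,0],[34.9,29.5,0],[34.9,29.5,0],[34.9,29.5,0]],"claw":[0.2,0.2,0.2,0.2,0.2,0.2,0.2,0.2,0.2,0.2,0.2,0.2]}' 30
python3 -m pendant '{"twist":[[0,0,0],[0,0,0],[0,0,0],[0,0,0],[0,0,0],[0,0,0],[0,0,0],[0,0,0]],"travel":[[0,0,2],[0,0,4.5],[0,0,6],[0,0,6.7],[0,0,7.1],[0,0,7.3],[0,0,7.4],[0,0,7.4]],"claw":[0.2,0.2,0.2,0.2,0.2,0.2,0.2,0.2]}' 30
```

```text
clock: 47.4
tcp_pos: [0.6866, 0.0721, 0.233]
tool_rot: [0.708, 0.706, -0.001, -0.001]
wrist_force: [0.2, -0.6, -0.7]
grip_width: 0.0598
gripper_force: 30.0
clock: 48.4
tcp_pos: [0.6884, 0.0728, 0.1622]
tool_rot: [0.708, 0.706, 0.001, 0.001]
wrist_force: [-0.7, 1.0, 2.8]
grip_width: 0.0595
gripper_force: 30.0
```

```bash
python3 -m pendant '{"twist":[[0,0,0],[0,0,0],[0,0,0],[0,0,0],[0,0,0],[0,0,0],[0,0,0]],"travel":[[0,0,0],[0,0,0],[0,0,0],[0,0,-1],[0,0,-4],[0,0,-9],[0,0,-10]],"claw":[-0.6,-0.6,-0.6,-0.6,-0.6,-0.6,-0.6]}' 30
python3 -m pendant '{"twist":[[0,0,0],[0,0,0],[0,0,0],[0,0,0],[0,0,0],[0,0,0],[0,0,0],[0,0,0],[0,0,0],[0,0,0],[0,0,0],[0,0,0]],"travel":[[-42.2,-29.5,14],[-42.2,-29.5,14],[-42.2,-29.5,14],[-42.2,-29.5,14],[-42.2,-29.5,14],[-42.2,-29.5,14],[-42.2,-29.5,14],[-42.2,-29.5,14],[-42.2,-29.5,14],[-42.2,-29.5,14],[-42.2,-29.5,14],[-42.2,-29.5,14]],"claw":[-0.6,-0.6,-0.6,-0.6,-0.6,-0.6,-0.6,-0.6,-0.6,-0.6,-0.6,-0.6]}' 30
python3 -m pendant '{"twist":[[0,0,0],[0,0,0],[0,0,0],[0,0,0],[0,0,0],[0,0,0],[0,0,0],[0,0,0],[0,0,0],[0,0,0]],"travel":[[0,0,4],[0,0,7.5],[0,0,9.5],[0,0,10.1],[0,0,10.1],[0,0,10.1],[0,0,10.1],[0,0,10.1],[0,0,10.1],[0,0,10.1]],"claw":[-0.6,-0.6,-0.6,-0.6,-0.6,0.2,0.2,0.2,0.2,0.2]}' 30
python3 -m pendant '{"twist":[[0,0,0],[0,0,0],[0,0,0],[0,0,0],[0,0,0],[0,0,0],[0,0,0],[0,0,0]],"travel":[[0,0,-2],[0,0,-6],[0,0,-11],[0,0,-16],[0,0,-21],[0,0,-25],[0,0,-27],[0,0,-27]],"claw":[0.2,0.2,0.2,0.2,0.2,0.2,0.2,0.2]}' 30
python3 - <<'E'
from rowfit import *
t=viewer.grab_frame("top");s=viewer.grab_frame("scene")
for g in(s,t):print(fit(g,.202,(-32,32),(.690,.1042,-.05)))
print("tins left",[(np.round(d["point"],0),d["score"]) for d in search_frame("tin1",t)])
E
```

```text
clock: 49.28
tcp_pos: [0.6905, 0.0728, 0.2672]
tool_rot: [0.708, 0.706, 0.004, 0.004]
wrist_force: [-0.5, 0.3, 0.5]
grip_width: 0.0752
gripper_force: 0.0
clock: 50.78
tcp_pos: [0.3927, -0.3476, 0.1213]
tool_rot: [0.707, 0.707, 0.0, 0.0]
wrist_force: [0.9, 1.1, 0.3]
grip_width: 0.0753
gripper_force: 0.0
clock: 52.02
tcp_pos: [0.3927, -0.3493, 0.0212]
tool_rot: [0.708, 0.706, 0.0, 0.001]
wrist_force: [0.5, 1.6, 5.7]
grip_width: 0.0596
gripper_force: 30.0
clock: 53.02
tcp_pos: [0.3922, -0.3493, 0.2915]
tool_rot: [0.708, 0.706, -0.0, 0.002]
wrist_force: [-0.9, -0.7, -0.5]
grip_width: 0.0596
gripper_force: 30.0
(array([ 0.6875,  0.1053, -0.066 ]), np.float64(-48.0))
(array([ 0.6909,  0.1062, -0.0647]), np.float64(-74.2))
tins left [(array([328., 558.]), 0.94), (array([146., 302.]), 0.93), (array([152., 244.]), 0.91), (array([165., 280.]), 0.75), (array([155., 323.]), 0.58), (array([159., 235.]), 0.53)]
```

```bash
python3 -m pendant '{"twist":[[0,0,0],[0,0,0],[0,0,0],[0,0,0],[0,0,0],[0,0,0],[0,0,0],[0,0,0],[0,0,0],[0,0,0],[0,0,0],[0,0,0]],"travel":[[1.4,0.9,0],[4.5,3,0],[9.1,5.9,0],[14.5,9.5,0],[20,13.1,0],[25.4,16.6,0],[30.9,20.2,0],[36.3,23.8,0],[40.9,26.7,0],[44,28.8,0],[45.4,29.7,0],[45.4,29.7,0]],"claw":[0.2,0.2,0.2,0.2,0.2,0.2,0.2,0.2,0.2,0.2,0.2,0.2]}' 30
python3 -m pendant '{"twist":[[0,0,0],[0,0,0],[0,0,0],[0,0,0],[0,0,0],[0,0,0],[0,0,0],[0,0,0],[0,0,0]],"travel":[[0,0,0],[0,0,2],[0,0,4.5],[0,0,6],[0,0,6.7],[0,0,7.1],[0,0,7.3],[0,0,7.4],[0,0,7.4]],"claw":[0.2,0.2,0.2,0.2,0.2,0.2,0.2,0.2,0.2]}' 30
```

```text
clock: 54.68
tcp_pos: [0.6893, 0.1057, 0.2886]
tool_rot: [0.707, 0.707, -0.001, -0.001]
wrist_force: [0.1, -0.9, 0.3]
grip_width: 0.0599
gripper_force: 30.0
clock: 55.8
tcp_pos: [0.6902, 0.1048, 0.2164]
tool_rot: [0.708, 0.706, 0.0, 0.0]
wrist_force: [-0.5, -0.1, -0.5]
grip_width: 0.0598
gripper_force: 30.0
```

```bash
python3 -m pendant '{"twist":[[0,0,0],[0,0,0],[0,0,0],[0,0,0],[0,0,0],[0,0,0],[0,0,0],[0,0,0],[0,0,0]],"travel":[[0,0,0.1],[0,0,0.1],[0,0,0.1],[0,0,0.1],[0,0,0.1],[0,0,-1],[0,0,-4],[0,0,-9],[0,0,-10]],"claw":[0.2,0.2,-0.6,-0.6,-0.6,-0.6,-0.6,-0.6,-0.6]}' 30
python3 -m pendant '{"twist":[[0,0,0],[0,0,0],[0,0,0],[0,0,0],[0,0,0],[0,0,0],[0,0,0],[0,0,0],[0,0,0]],"travel":[[-6,0,0],[-12,0,0],[-18,0,0],[-24,0,0],[-29.6,-1.2,0],[-29.6,-1.2,0],[-29.6,-1.2,0],[-29.6,-1.2,0],[-29.6,-1.2,0]],"claw":[-0.6,-0.6,-0.6,1,1,1,1,1,1]}' 30
python3 - <<'E'
from rowfit import *
t=viewer.grab_frame("top");s=viewer.grab_frame("scene");w=viewer.grab_frame("wrist")
print("row3",[fit(g,.202,(-32,32),(.690,.1042,-.05)) for g in(s,t)]);print("row4",[fit(g,.256,(0,),(.690,.1042,-.05)) for g in(s,t)])
print("handle",[(n,[d["point"] for d in pinpoint("handle",g)][:2]) for n,g in(("s",s),("t",t),("w",w))])
cv2.imwrite("pics/p5.png",np.vstack([cv2.resize(s["pixels"][130:360,180:440],(400,354)),cv2.resize(w["pixels"],(400,240))]))
E
```

```text
clock: 56.92
tcp_pos: [0.6921, 0.1049, 0.3224]
tool_rot: [0.708, 0.706, 0.004, 0.003]
wrist_force: [0.5, 0.1, 0.8]
grip_width: 0.075
gripper_force: 0.0
clock: 58.05
tcp_pos: [0.6776, -0.1895, 0.3161]
tool_rot: [0.707, 0.707, 0.0, 0.0]
wrist_force: [0.0, 0.1, -0.3]
grip_width: 0.0184
gripper_force: 0.0
row3 [(array([ 0.6897,  0.1066, -0.048 ]), np.float64(-36.3)), (array([ 0.6904,  0.1064, -0.0605]), np.float64(-42.8))]
row4 [(array([ 0.687 ,  0.1045, -0.0774]), np.float64(-18.5)), (array([ 0.691 ,  0.106 , -0.0755]), np.float64(-31.7))]
handle [('s', [[270.5, 231.7], [293.4, 376.9]]), ('t', [[162.6, 403.5], [267.2, 168.7]]), ('w', [[136.2, 324.4]])]
```

View pics/p5.png

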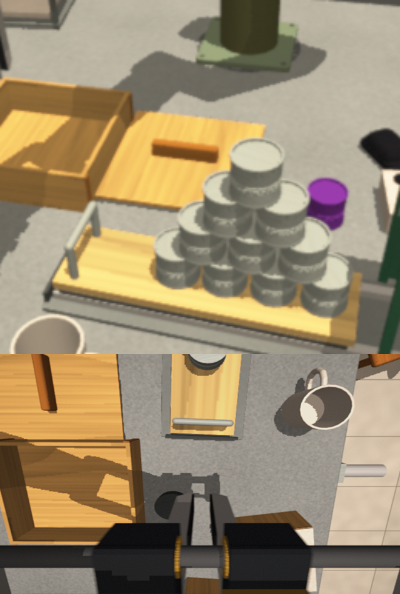

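The pyramid stands complete (4-3-2-1) and the box is empty. The handle bar shows at (136,324) in the wrist view, ahead of the shut fingers.

Run:
```python
from h import *
t=viewer.grab_frame("top");s=viewer.grab_frame("scene");w=viewer.grab_frame("wrist")
p={k:pinpoint("handle",g)[0]["point"] for k,g in(("s",s),("t",t),("w",w))}
print(at_z(w,p["w"],.095),tri([(w,p["w"]),(s,p["s"])]),tri([(w,p["w"]),(t,p["t"])]))
go([.678,-.165,.075])
```

```text
Traceback (most recent call last):
IndexError: list index out of range
```

Run:
```python
from h import *
t=viewer.grab_frame("top");s=viewer.grab_frame("scene");w=viewer.grab_frame("wrist")
p={"s":[270.5,231.7],"t":[162.6,403.5],"w":[136.2,324.4]}
print(at_z(w,p["w"],.095),tri([(w,p["w"]),(s,p["s"])]),tri([(w,p["w"]),(t,p["t"])]))
go([.678,-.165,.075])
```

```text
[ 0.67906106 -0.12190598  0.095     ] (array([ 0.67874147, -0.12114778,  0.11118624]), [np.float64(0.6), np.float64(0.6)]) (array([ 0.67925708, -0.12162926,  0.09052873]), [np.float64(0.4), np.float64(0.4)])
travel cm [ 2.63  0.08 24.09] tcp [ 0.6772 -0.1913  0.3159] tool y dir [ 1.    -0.003 -0.   ]
```

```bash
python3 -m pendant '{"twist":[[0,0,0],[0,0,0],[0,0,0],[0,0,0],[0,0,0],[0,0,0],[0,0,0],[0,0,0]],"travel":[[2.6,0.1,5],[2.6,0.1,10],[2.6,0.1,15],[2.6,0.1,20],[2.6,0.1,23],[2.6,0.1,24],[2.6,0.1,24],[2.6,0.1,24]],"claw":[1,1,1,1,1,1,1,1]}' 20
python3 -m pendant '{"twist":[[0,0,0],[0,0,0],[0,0,0],[0,0,0],[0,0,0],[0,0,0],[0,0,0],[0,0,0],[0,0,0],[0,0,0],[0,0,0],[0,0,0]],"travel":[[0.6,0,0],[1.2,0.05,0],[1.7,0.1,0],[2,0.1,0],[2.2,0.1,0],[2.4,0.1,0],[2.6,0.1,0],[2.8,0.1,0],[3,0.15,0],[3.2,0.15,0],[3.4,0.15,0],[3.6,0.2,0]],"claw":[1,1,1,1,1,1,1,1,1,1,1,1]}' 20
```

```text
clock: 59.75
tcp_pos: [0.6799, -0.1658, 0.0784]
tool_rot: [0.708, 0.706, 0.001, 0.002]
wrist_force: [0.6, -0.9, 1.0]
grip_width: 0.0003
gripper_force: 0.0
clock: 61.25
tcp_pos: [0.6799, -0.1294, 0.0759]
tool_rot: [0.708, 0.706, -0.0, -0.0]
wrist_force: [-1.8, -2.8, 1.8]
grip_width: 0.0006
gripper_force: 1.6
```

```bash
python3 -m pendant '{"twist":[[0,0,0],[0,0,0],[0,0,0],[0,0,0],[0,0,0],[0,0,0],[0,0,0],[0,0,0],[0,0,0],[0,0,0],[0,0,0],[0,0,0]],"travel":[[0.3,0,0],[0.7,0.05,0],[1.2,0.05,0],[1.8,0.1,0],[2.5,0.1,0],[3.2,0.15,0],[3.9,0.2,0],[4.6,0.25,0],[5.3,0.25,0],[5.8,0.3,0],[6.2,0.3,0],[6.5,0.3,0]],"claw":[1,1,1,1,1,1,1,1,1,1,1,1]}' 20
python3 - <<'E'
from rowfit import *
t=viewer.grab_frame("top");s=viewer.grab_frame("scene")
print("handle",[d["point"] for d in pinpoint("handle",t)][:2],[d["point"] for d in pinpoint("handle",s)][:2])
cv2.imwrite("pics/p6.png",cv2.resize(s["pixels"][130:360,180:500],(640,460)))
E
```

```text
clock: 62.75
tcp_pos: [0.6837, -0.064, 0.0759]
tool_rot: [0.708, 0.706, 0.0, 0.0]
wrist_force: [-1.5, -2.2, -0.9]
grip_width: 0.0005
gripper_force: 1.6
handle [[159.2, 364.5], [146.6, 216.2]] [[280.1, 267.8]]
```

View pics/p6.png

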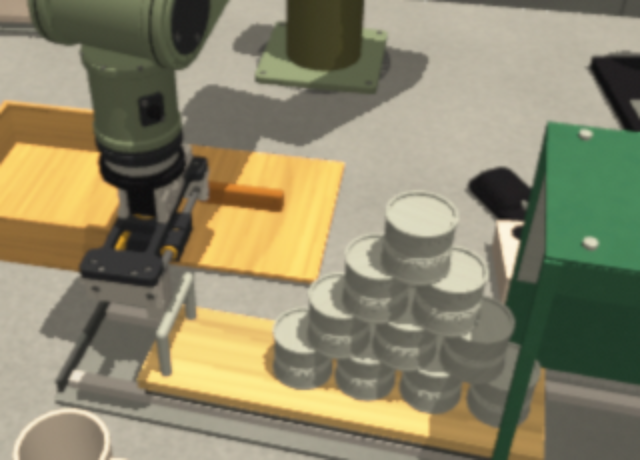

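The pyramid rides upright, about 7 cm in and entering the hood. Continuing.

```bash
python3 -m pendant '{"twist":[[0,0,0],[0,0,0],[0,0,0],[0,0,0],[0,0,0],[0,0,0],[0,0,0],[0,0,0],[0,0,0],[0,0,0],[0,0,0],[0,0,0]],"travel":[[0.3,0,0],[0.7,0.05,0],[1.3,0.05,0],[2.1,0.1,0],[3,0.15,0],[3.9,0.2,0],[4.8,0.25,0],[5.7,0.3,0],[6.6,0.35,0],[7.3,0.35,0],[7.8,0.4,0],[8.1,0.4,0]],"claw":[1,1,1,1,1,1,1,1,1,1,1,1]}' 20
python3 -m pendant '{"twist":[[0,0,0],[0,0,0],[0,0,0],[0,0,0],[0,0,0],[0,0,0],[0,0,0],[0,0,0],[0,0,0],[0,0,0],[0,0,0],[0,0,0]],"travel":[[0.3,0,0],[0.7,0.05,0],[1.3,0.05,0],[2.1,0.1,0],[3,0.15,0],[3.9,0.2,0],[4.8,0.25,0],[5.7,0.3,0],[6.6,0.35,0],[7.3,0.35,0],[7.8,0.4,0],[8.1,0.4,0]],"claw":[1,1,1,1,1,1,1,1,1,1,1,1]}' 20
python3 - <<'E'
from h import *
t=viewer.grab_frame("top");s=viewer.grab_frame("scene");w=viewer.grab_frame("wrist")
p=[pinpoint("handle",g) for g in(s,t,w)]
for g,q in zip((s,t,w),p):print([ (d["score"],at_z(g,d["point"],.095).round(4)) for d in q[:2]])
E
```

```text
clock: 64.45
tcp_pos: [0.6878, 0.0171, 0.0761]
tool_rot: [0.708, 0.706, 0.0, 0.0]
wrist_force: [2.0, -3.2, 1.4]
grip_width: 0.0004
gripper_force: 1.6
clock: 65.95
tcp_pos: [0.6918, 0.0981, 0.0759]
tool_rot: [0.708, 0.706, -0.0, -0.0]
wrist_force: [-0.1, -3.9, 2.3]
grip_width: 0.0004
gripper_force: 1.6
[(0.57, array([0.6797, 0.1129, 0.095 ]))]
[(0.76, array([0.688 , 0.1185, 0.095 ]))]
[(0.66, array([0.6909, 0.1152, 0.095 ]))]
```

```bash
python3 -m pendant '{"twist":[[0,0,0],[0,0,0],[0,0,0],[0,0,0],[0,0,0],[0,0,0],[0,0,0],[0,0,0],[0,0,0],[0,0,0],[0,0,0],[0,0,0]],"travel":[[0.3,0,0],[0.7,0.05,0],[1.2,0.05,0],[1.8,0.1,0],[2.4,0.1,0],[3,0.15,0],[3.6,0.2,0],[4.2,0.2,0],[4.7,0.25,0],[5.1,0.25,0],[5.4,0.25,0],[5.6,0.3,0]],"claw":[1,1,1,1,1,1,1,1,1,1,1,1]}' 20
python3 -m pendant '{"twist":[[0,0,0],[0,0,0],[0,0,0],[0,0,0],[0,0,0]],"travel":[[0.15,0,0],[0.3,0,0],[0.4,0,0],[0.5,0,0],[0.6,0,0]],"claw":[1,1,1,1,1]}' 20
```

```text
clock: 67.75
tcp_pos: [0.695, 0.1539, 0.0761]
tool_rot: [0.708, 0.706, 0.0, -0.0]
wrist_force: [-1.2, -2.4, -1.2]
grip_width: 0.0002
gripper_force: 1.6
clock: 68.38
tcp_pos: [0.6953, 0.1597, 0.0761]
tool_rot: [0.708, 0.706, 0.0, 0.0]
wrist_force: [-0.5, -3.3, -1.5]
grip_width: 0.0004
gripper_force: 1.5
```

```bash
python3 -m pendant '{"twist":[[0,0,0],[0,0,0],[0,0,0],[0,0,0]],"travel":[[0.1,0,0],[0.2,0,0],[0.3,0,0],[0.4,0,0]],"claw":[1,1,1,1]}' 20;  python3 -m pendant '{"twist":[[0,0,0],[0,0,0]],"travel":[[0.1,0,0],[0.2,0,0]],"claw":[1,1]}' 20
```

```text
clock: 68.88
tcp_pos: [0.6954, 0.1629, 0.0761]
tool_rot: [0.708, 0.706, -0.0, 0.001]
wrist_force: [1.3, -6.6, -1.5]
grip_width: 0.0007
gripper_force: 3.1
clock: 69.12
tcp_pos: [0.6954, 0.163, 0.0761]
tool_rot: [0.708, 0.706, -0.002, 0.002]
wrist_force: [-0.3, -9.9, -0.5]
grip_width: 0.0007
gripper_force: 4.9
```

```bash
python3 -m pendant '{"twist":[[0,0,0],[0,0,0],[0,0,0],[0,0,0],[0,0,0],[0,0,0],[0,0,0],[0,0,0],[0,0,0],[0,0,0],[0,0,0],[0,0,0]],"travel":[[-0.5,0,0],[-2,0,0],[-4,0,0],[-6,0,0],[-6,0,-5],[-8,-2,-11],[-12,-7,-16],[-18,-12,-21],[-22.5,-18,-22],[-22.5,-24,-22],[-22.5,-25.5,-22],[-22.5,-25.5,-22]],"claw":[1,1,1,1,1,1,-0.5,-0.5,-0.5,-0.5,-0.5,-0.5]}' 45
python3 - <<'E'
from h import *
t=viewer.grab_frame("top");s=viewer.grab_frame("scene");w=viewer.grab_frame("wrist")
for g in(s,t):print("handle",[ (d["score"],at_z(g,d["point"],.095).round(4)) for d in pinpoint("handle",g)[:1]])
for n,g in(("s",s),("t",t),("w",w)):print("lid",n,[(d["score"],np.round(d["point"],1),at_z(g,d["point"],.007).round(4)) for d in pinpoint("lid",g)[:2]])
cv2.imwrite("pics/p7.png",np.vstack([cv2.resize(s["pixels"][130:360,180:600],(548,300)),cv2.resize(w["pixels"],(400,300))[:, :].copy() if 0 else cv2.copyMakeBorder(cv2.resize(w["pixels"],(400,300)),0,0,0,148,cv2.BORDER_CONSTANT)]))
E
```

```text
clock: 70.62
tcp_pos: [0.4367, -0.0598, 0.2968]
tool_rot: [0.709, 0.705, 0.0, 0.001]
wrist_force: [1.2, -0.2, -0.8]
grip_width: 0.0567
gripper_force: 0.0
handle [(0.88, array([0.6846, 0.1802, 0.095 ]))]
handle [(0.62, array([0.6943, 0.1788, 0.095 ]))]
lid s [(0.74, array([230.8, 298.3]), array([ 0.402 , -0.0515,  0.007 ]))]
lid t []
lid w [(0.89, array([185.7, 301.7]), array([ 0.417 , -0.0449,  0.007 ]))]
```

View pics/p7.png

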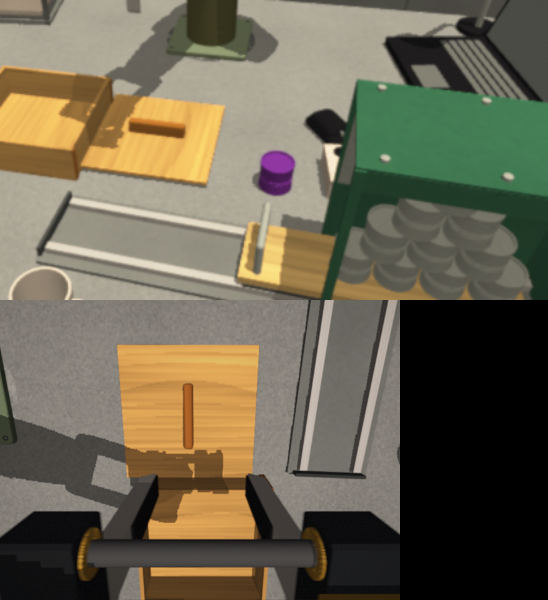

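The shelf is fully in with the pyramid standing under the hood. The lid has been knocked towards the robot and the box: wrist view bar at col ~301, rows 134–238, far edge on row 72 from col 187 to 414. Measuring it again, plus the box walls.

Run:
```python
from h import *
w=viewer.grab_frame("wrist");t=viewer.grab_frame("top")
g=cv2.cvtColor(w["pixels"],cv2.COLOR_BGR2HSV);m=((g[...,1]>150)&(g[...,0]<13)&(g[...,2]>70)).astype(np.uint8);m[:100]=0;m[260:]=0;m[:,:250]=0;m[:,360:]=0
m=cv2.morphologyEx(m,cv2.MORPH_OPEN,np.ones((3,3)));n,L,st,c=cv2.connectedComponentsWithStats(m)
if n>1:
    k=1+np.argmax(st[1:,4]);r=cv2.minAreaRect(cv2.findNonZero((L==k).astype(np.uint8)));print(r)
print("bar ends z.043",[at_z(w,p,.043).round(4)[:2] for p in((135,301),(238,300.5),(186,301))])
print("far edge z.015",[at_z(w,p,.015).round(4)[:2] for p in((72,187),(72,414))])
print("near edge",[at_z(w,p,.015).round(4)[:2] for p in((284,205),(284,406))])
cv2.imwrite("pics/lidw2.png",np.vstack([w["pixels"][50:350,150:550],cv2.resize(t["pixels"][220:360,340:560],(400,255))]))
```

```text
bar ends z.043 [array([0.4185, 0.0119]), array([ 0.4164, -0.095 ]), array([ 0.4178, -0.0394])]
far edge z.015 [array([0.3003, 0.0746]), array([0.5344, 0.0745])]
near edge [array([ 0.3019, -0.158 ]), array([ 0.5379, -0.1581])]
```

View pics/lidw2.png

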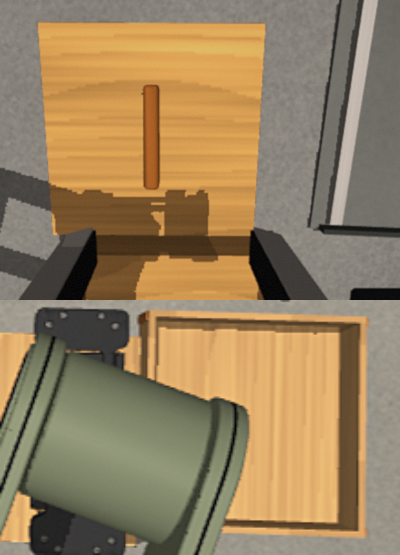

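```bash
python3 -m pendant '{"twist":[[0,0,0],[0,0,0],[0,0,0],[0,0,0],[0,0,0],[0,0,0],[0,0,0],[0,0,0]],"travel":[[-27,0,0],[-27,0,0],[-27,0,0],[-27,0,0],[-27,0,0],[-27,0,0],[-27,0,0],[-27,0,0]],"claw":[-0.5,-0.5,-0.5,-0.5,-0.5,-0.5,-0.5,-0.5]}' 45
python3 - <<'E'
from h import *
w=viewer.grab_frame("wrist");cv2.imwrite("pics/box2.png",cv2.resize(w["pixels"][0:300,150:500],(700,600),interpolation=cv2.INTER_NEAREST))
np.save("w.npy",{k:w[k] for k in("fx","fy","cx","cy","pose")},allow_pickle=True)
t=viewer.grab_frame("top")
for n,g in(("w",w),("t",t)):print("box",n,[(d["score"],at_z(g,d["point"],.0).round(4)) for d in pinpoint("box",g)[:2]])
E
```

```text
clock: 72.12
tcp_pos: [0.4393, -0.3269, 0.2963]
tool_rot: [0.707, 0.707, 0.0, 0.0]
wrist_force: [0.1, -0.3, 0.3]
grip_width: 0.0704
gripper_force: 0.0
box w [(0.83, array([ 0.4369, -0.2771,  0.    ])), (0.69, array([ 0.6188, -0.3196,  0.    ]))]
box t [(0.62, array([ 0.441 , -0.2769,  0.    ])), (0.6, array([0.7125, 0.1949, 0.    ]))]
```

View pics/box2.png

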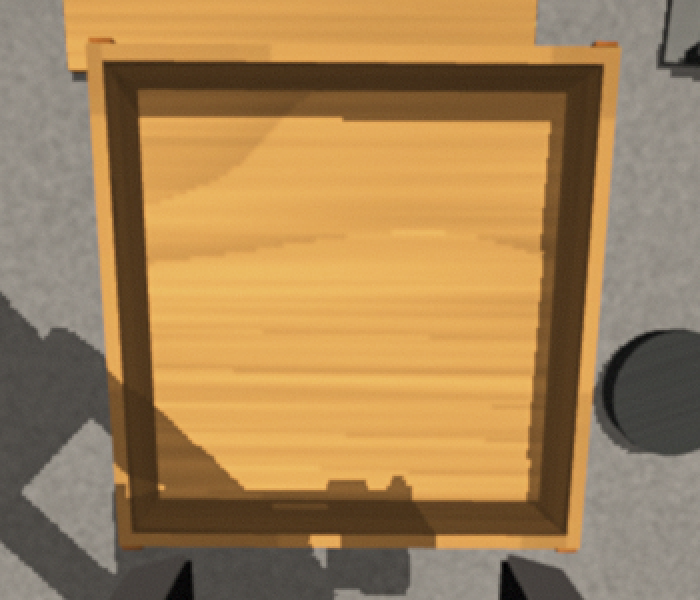

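The box is empty. Its inner rim corners are at crop (104,62), (605,64), (131,535), (569,537), and the pellet tin at right is clear of it.

Run:
```python
from h import *
w=np.load("w.npy",allow_pickle=True).item()
q=lambda x,y:at_z(w,(y/2,150+x/2),.072)[:2].round(4)
I=np.array([q(104,62),q(605,64),q(131,535),q(569,537)]);O=np.array([q(88,45),q(620,45),q(120,548),q(580,550)])
print(I.tolist(),I.mean(0));print(O.tolist(),O.mean(0))
```

```text
[[0.3328, -0.1674], [0.5543, -0.168], [0.3304, -0.3875], [0.5537, -0.3885]] [ 0.4428  -0.27785]
[[0.3263, -0.1606], [0.5603, -0.1604], [0.3243, -0.3945], [0.5598, -0.3955]] [ 0.442675 -0.27775 ]
```

```bash
python3 -m pendant '{"twist":[[0,0,0],[0,0,0],[0,0,0],[0,0,0],[0,0,0],[0,0,0],[0,0,0],[0,0,0],[0,0,0]],"travel":[[28.9,-2.2,19.5],[28.9,-2.2,19.5],[28.9,-2.2,19.5],[28.9,-2.2,19.5],[28.9,-2.2,19.5],[28.9,-2.2,19.5],[28.9,-2.2,19.5],[28.9,-2.2,19.5],[28.9,-2.2,19.5]],"claw":[-0.5,-0.5,-0.5,-0.5,-0.5,-0.5,-0.5,-0.5,-0.5]}' 50
python3 -m pendant '{"twist":[[0,0,0],[0,0,0],[0,0,0],[0,0,0],[0,0,0],[0,0,0],[0,0,0],[0,0,0],[0,0,0],[0,0,0],[0,0,0],[0,0,0]],"travel":[[0,0,3],[0,0,5.5],[0,0,7],[0,0,7.7],[0,0,7.7],[0,0,7.7],[0,0,7.7],[0,0,7.7],[0,0,7.7],[0,0,7.7],[0,0,7.7],[0,0,7.7]],"claw":[-0.5,-0.5,-0.5,-0.5,1,1,1,1,1,1,1,1]}' 50
```

```text
clock: 73.45
tcp_pos: [0.419, -0.041, 0.1023]
tool_rot: [0.708, 0.706, 0.001, 0.001]
wrist_force: [0.8, -0.1, 0.0]
grip_width: 0.0704
gripper_force: 0.0
clock: 74.95
tcp_pos: [0.4175, -0.0395, 0.024]
tool_rot: [0.708, 0.706, -0.0, -0.0]
wrist_force: [-0.1, 0.1, 2.0]
grip_width: 0.0155
gripper_force: 50.0
```

```bash
python3 -m pendant '{"twist":[[0,0,0],[0,0,0],[0,0,0],[0,0,0],[0,0,0],[0,0,0],[0,0,0]],"travel":[[0,0,-0.6],[0,0,-2],[0,0,-4.5],[0,0,-7.5],[0,0,-10],[0,0,-12],[0,0,-12]],"claw":[1,1,1,1,1,1,1]}' 50
python3 -m pendant '{"twist":[[0,0,0],[0,0,0],[0,0,0],[0,0,0],[0,0,0],[0,0,0],[0,0,0],[0,0,0],[0,0,0],[0,0,0],[0,0,0]],"travel":[[-1,0.1,0],[-3,0.3,0],[-6,0.6,0],[-9.5,1,0],[-13,1.4,0],[-16.5,1.7,0],[-19.5,2,0],[-22,2.3,0],[-23.2,2.45,0],[-23.6,2.45,0],[-23.6,2.45,0]],"claw":[1,1,1,1,1,1,1,1,1,1,1]}' 50
python3 -m pendant '{"twist":[[0,0,0],[0,0,0],[0,0,0],[0,0,0]],"travel":[[0,0,1],[0,0,2],[0,0,2.5],[0,0,2.5]],"claw":[1,1,1,1]}' 50
python3 - <<'E'
from h import *
w=viewer.grab_frame("wrist");t=viewer.grab_frame("top");s=viewer.grab_frame("scene")
st=telemetry.observe();print(st["tcp_pos"],R.from_quat(st["tool_rot"]).apply([0,1,0]))
cv2.imwrite("pics/nv.png",w["pixels"])
for n,g in(("w",w),("t",t),("s",s)):print("lid",n,[(d["score"],at_z(g,d["point"],.095).round(4)) for d in pinpoint("lid",g)[:2]])
E
```

```text
clock: 75.82
tcp_pos: [0.4191, -0.0401, 0.1461]
tool_rot: [0.708, 0.706, 0.001, 0.002]
wrist_force: [-0.2, 0.1, -2.7]
grip_width: 0.0155
gripper_force: 50.0
clock: 77.2
tcp_pos: [0.4413, -0.275, 0.1437]
tool_rot: [0.708, 0.706, 0.0, -0.001]
wrist_force: [0.2, -0.8, -3.9]
grip_width: 0.0155
gripper_force: 50.0
clock: 77.7
tcp_pos: [0.441, -0.275, 0.1181]
tool_rot: [0.708, 0.706, -0.0, -0.001]
wrist_force: [-1.2, 0.3, -3.2]
grip_width: 0.0157
gripper_force: 50.0
[ 0.44173078 -0.27582301  0.11922418] [ 9.99997015e-01 -2.39359891e-03  4.89710137e-04]
lid w [(0.84, array([ 0.4413, -0.2833,  0.095 ]))]
lid t [(0.76, array([ 0.431 , -0.2751,  0.095 ]))]
lid s [(0.87, array([ 0.4169, -0.29  ,  0.095 ]))]
```

```bash
python3 -m pendant '{"twist":[[0,0,0],[0,0,0],[0,0,0],[0,0,0],[0,0,0]],"travel":[[0,0,1],[0,0,1.8],[0,0,2.2],[0,0,2.5],[0,0,2.5]],"claw":[1,1,1,1,1]}' 50
python3 -m pendant '{"twist":[[0,0,0],[0,0,0],[0,0,0]],"travel":[[0,0,0.2],[0,0,0.3],[0,0,0.3]],"claw":[1,1,1]}' 50
```

```text
clock: 78.62
tcp_pos: [0.4414, -0.2755, 0.0937]
tool_rot: [0.708, 0.706, -0.0, -0.0]
wrist_force: [0.7, 0.6, -3.2]
grip_width: 0.0158
gripper_force: 50.0
clock: 79.0
tcp_pos: [0.4415, -0.2756, 0.091]
tool_rot: [0.708, 0.706, -0.0, 0.0]
wrist_force: [-0.1, -0.4, -4.3]
grip_width: 0.0156
gripper_force: 50.0
```

The plug went in with no contact force. Lower the rest, release and retreat.

```bash
python3 -m pendant '{"twist":[[0,0,0],[0,0,0],[0,0,0]],"travel":[[0,0,0.15],[0,0,0.25],[0,0,0.25]],"claw":[1,1,1]}' 50
python3 -m pendant '{"twist":[[0,0,0],[0,0,0],[0,0,0],[0,0,0],[0,0,0],[0,0,0],[0,0,0],[0,0,0],[0,0,0],[0,0,0]],"travel":[[0,0,0],[0,0,0],[0,0,0],[0,0,-0.5],[0,0,-3],[0,0,-8],[0,0,-14],[0,0,-20],[0,0,-21],[0,0,-21]],"claw":[-0.5,-0.5,-0.5,-0.5,-0.5,-0.5,-0.5,-0.5,-0.5,-0.5]}' 50
python3 - <<'E'
from h import *
w=viewer.grab_frame("wrist");t=viewer.grab_frame("top");s=viewer.grab_frame("scene")
for n,g in(("w",w),("t",t),("s",s)):print("lid",n,[(d["score"],at_z(g,d["point"],.072).round(4)) for d in pinpoint("lid",g)[:1]])
print("handle",[(d["score"],at_z(t,d["point"],.095).round(4)) for d in pinpoint("handle",t)[:1]])
cv2.imwrite("pics/fin.png",np.hstack([np.vstack([cv2.resize(w["pixels"],(360,270)),cv2.resize(t["pixels"][100:400],(360,270))]),cv2.resize(s["pixels"][130:400,140:480],(440,540))]))
E
```

```text
clock: 79.38
tcp_pos: [0.4416, -0.2757, 0.089]
tool_rot: [0.708, 0.706, -0.0, 0.0]
wrist_force: [-2.1, 1.5, 1.7]
grip_width: 0.0155
gripper_force: 50.0
clock: 80.62
tcp_pos: [0.4417, -0.2758, 0.2991]
tool_rot: [0.708, 0.706, 0.0, 0.001]
wrist_force: [-0.4, 0.4, -0.4]
grip_width: 0.0707
gripper_force: 0.0
lid w [(0.95, array([ 0.4389, -0.2811,  0.072 ]))]
lid t [(0.58, array([ 0.4396, -0.275 ,  0.072 ]))]
lid s [(0.71, array([ 0.4221, -0.2807,  0.072 ]))]
handle [(0.67, array([0.698 , 0.1819, 0.095 ]))]
```

View pics/fin.png

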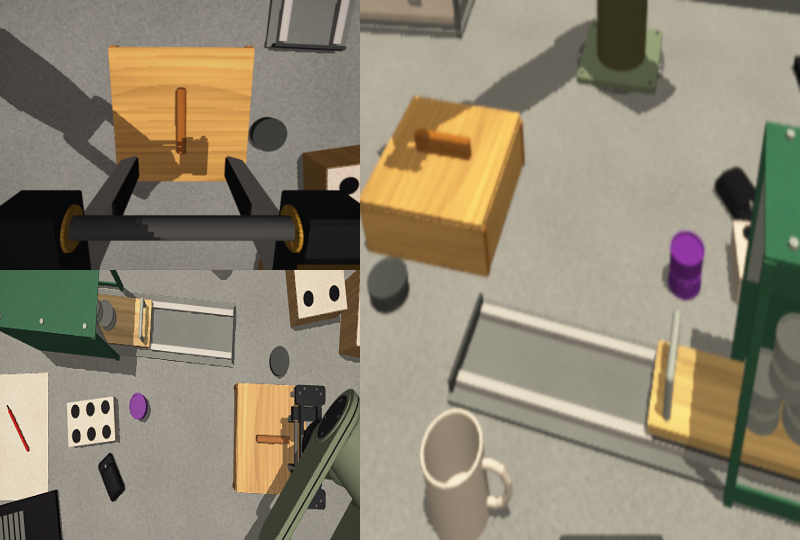

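The lid sits flush on the box, the shelf is at its stop with the pyramid under the hood, and the purple tin, mouse, cards and pellet tin are untouched.

```bash
python3 -c "
from cell import ticket
print(ticket.hand_in())"
```

```text
the job is handed in; nothing more can be done
None
```

The job is handed in, with no verdict returned: all six tins from the box stand as a 4-3-2-1 pyramid on the shelf, the shelf is pushed to its end stop under the hood, the empty box has its lid back on, and the bystanders look untouched in the last pictures.

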